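Sort fossils into the trays of their kind

ROBOT

A 7-joint arm with a two-finger parallel gripper is mounted at the origin on the work surface. World frame = base frame: x ahead of the robot, y to its left, z up, the work surface at z = 0. Lengths are in m, angles in rad, forces in N, time in s.
With the tool pointing down it reaches from about 0.425 to 0.925 m from the base axis. Payload 6.8 kg.
Tool frame: the origin (TCP) lies midway between the tips of the shut fingers; the grasp point (between the pads) lies 19 mm behind it; z points along the fingers, y is the direction in which the jaws open and shut (so a half turn about z gives the same grasp; the last joint's range is limited). The gripper opens to 85 mm and grips with 20 to 120 N. Pads are 22 mm wide; open, the fingers measure 114 mm over their backs; the gripper's body (76 mm by 85 mm) begins 54 mm behind the grasp point. The pads swing forward as they close: fully open they stand 13 mm farther back than shut.
Start: joints at [1.093, 0.477, 0.022, 1.555, -0.011, 1.109, -0.083], TCP at [0.244, -0.629, 0.231] pointing down, gripper open.
Joint ranges: [-2.96, 2.96], [-0.34, 2.1], [-1.41, 1.46], [0.24, 2.44], [-1.37, 4.51], [0.17, 1.92], [-2.96, 2.96]. Speed limits (rad/s): [2.39, 2.39, 3.14, 3.14, 3.14, 3.14, 3.14].

INTERFACE

Orientations are given as a rotation vector (axis times angle).
In Python, from bench import r, imaging gives the robot as it stands.
- The arm moves only by the tool jog_arm, never from a script. Its argument "rows" is a list of rows, each an object with "delta_rot": the turn, a rotation vector about the tool's x, y, z in degrees, a list of three; "xyz": the shift along the tool's x, y, z in cm, a list of three; "fingers": the closure, from 0 (fully open) to 1 (shut). A call has exactly 5 rows; each row is the pose to reach, as a shift and turn from the pose measured when the call began, along the tool's axes at that moment; what a row does not reach only later rows make up. A row lasts 1/12 s, in which the tool goes at most 41.7 mm and 7.16 degrees, less where a joint would pass 70% of its speed; a pose out of reach is approached as far as the arm can. A call with a gripper value outside its range is refused whole. The fingers move at their own pace and stop on an object; "grip_force" is the grip in N (left out, the last holds). Time passes only in rows, so rows that repeat a pose let the fingers close, or fill a call up. It gives the time, the measured TCP pose, the force and the opening at its end, in the units of the state.
- r.get_obs(): the state, without advancing time (a new reading comes with each control period).
- imaging.grab_frame(name): name is "scene" or "top"; returns the picture (400x640x3 uint8, blue, green, red); there is no depth.
- imaging.camera_info(name): a dict with "camera_matrix" (3x3 intrinsics, pixels), "k1" (the pictures are not rectified: a ray, as slopes to the right and down, at radius r is drawn at 1 + k1 r^2 times it, then the intrinsics apply), "xyz" and "attitude" of the camera in the world. Camera axes: x right, y down, z forward; pixel columns grow to the right and rows downward; lengths in m; the calibration is good to about 2 mm. A picture is of the moment at which its call begins. camera_info takes no time and is no camera call.
- r.hand_in(): hands the job in, once; it reports no verdict.
Trained networks look in the newest picture that a camera, given by its name, has taken for a name from the list of things; names that differ only in an ending like _2 or _b are one class to them, and where a whole thing is asked for, a point or a joint stands for the part that bears it (a point fixed in the world has none). Each returns a list of dicts, best first, with "conf" (0 to 1); they miss things now and then, are a little off and sometimes report something else, mostly with a low value. They report only what shows in the picture. A call takes as long as a camera call. They do not tell look-alikes from the thing itself.
- imaging.find_in(camera, query): "position" ([column, row] in pixels, amid what is visible of it).
- imaging.cut_out(camera, query): "region" (400x640 bool, what is visible of it) and "position" ([column, row] in pixels, amid what is visible of it).
- imaging.tip_of(camera, query): "position" ([column, row] in pixels: a listed point, or the origin of a listed thing).
The state is a dict: "clock": time; "joints": joint angles; "qvel": joint speeds; "tau": joint torques, N m; "tcp_pos": TCP position; "orientation": TCP orientation; "contact_force": force on the tool from outside, world axes, zero at the start; "moment": the same for the moment, N m; "grip_width": finger opening in m.
Only numpy, scipy, OpenCV 4.12 (cv2) and the standard library are available. Lean on these libraries where they do the work, as an engineer would, in place of code of your own. Each camera call takes 0.05 s, during which the arm holds its last target.

TASK

Sort the four loose brown fossils into the white trays: each goes into the tray whose white plaster cast, fixed on the shelf at the tray's far end, shows the same kind of fossil, whatever its size. Set each one down gently, without dropping it, the same way up as it lies now and flat on the tray's floor, neither on the rim nor on another fossil, and leave the little glue jar standing where it is.

Things in the scene. Friction and masses are not known exactly. Their poses are not given: they have to be found in the camera images.
- ammonite_large_mid (a point): The larger ammonite: brown coiled shell on a round pad of lighter rock, lying flat, coil up; a disc 52 mm across and 22 mm high. The point is its centre, 11 mm above its underside; z up. About 110 g.
- ammonite_small_mid (a point): The smaller ammonite: same form, a disc 38 mm across and 18 mm high. The point is its centre, 9 mm above its underside; z up. About 50 g.
- belemnite_mid (a point): Belemnite: brown bullet-shaped fossil lying along its x axis, 84 mm long and 18 mm in diameter, its point at +x, with a small flat stone foot (56 by 13 mm) beneath so that it does not roll. The point is on its axis at mid-length, 9 mm above its underside; z up. The full 18 mm thickness runs from x = -39 to +10 mm. About 55 g.
- bone_mid (a point): Toe bone: brown bone lying along its x axis, 84 mm long, two-knuckled ends 34 mm wide and 22 mm high, round shaft 18 mm thick between x = -20 and +20 mm. The point is its centre, 11 mm above its underside; z up. About 65 g.
- tray_ammonite: Fixed white tray, inside 130 mm (its x) by 150 mm (its y), grey floor 4 mm and rim 16 mm above the table, walls 4 mm. Beyond its +x wall (far from the robot) a dark shelf 56 mm deep, 12 mm high, carries a fixed white plaster cast, top 35 mm at most: an ammonite (coil 44 mm across). Both ammonites go here. Origin: centre of the inside (cast shelf excluded), at table height; z up.
- tray_belemnite: Fixed white tray, inside 130 mm (its x) by 150 mm (its y), grey floor 4 mm and rim 16 mm above the table, walls 4 mm. Beyond its +x wall (far from the robot) a dark shelf 56 mm deep, 12 mm high, carries a fixed white plaster cast, top 35 mm at most: a belemnite (bullet along y). The belemnite goes here. Origin: centre of the inside (cast shelf excluded), at table height; z up.
- tray_bone: Fixed white tray, inside 130 mm (its x) by 150 mm (its y), grey floor 4 mm and rim 16 mm above the table, walls 4 mm. Beyond its +x wall (far from the robot) a dark shelf 56 mm deep, 12 mm high, carries a fixed white plaster cast, top 35 mm at most: a toe bone (along y). The toe bone goes here. Origin: centre of the inside (cast shelf excluded), at table height; z up.
- jar: Bystander: small loose amber glass glue jar with a white cap, 36 mm across, 55 mm high, standing among the fossils. Origin: centre of its underside. Not to be moved.
Not all that is in view belongs to the job. What is shaped like the part that bears ammonite_large_mid but orange is not meant. Leave any purple look-alike of the part that bears belemnite_mid alone.

How it is judged:
At the end, for the whole second after the job is handed in: Every fossil is in the tray whose cast is of its kind (both ammonites together): flat on the floor the same way up (within 0.15 rad, height within 4 mm), its centre within 58 mm (tray x) and 68 mm (tray y) of the tray's centre, released and at rest (x of ammonite_large_mid in the frame of tray_ammonite between -0.058 and 0.058 m and y of ammonite_large_mid in the frame of tray_ammonite between -0.068 and 0.068 m and z of ammonite_large_mid in the frame of tray_ammonite between 0.011 and 0.019 m and angle between each of ammonite_large_mid, ammonite_small_mid, belemnite_mid, bone_mid's own z axis and vertical below 0.15 rad and linear speed of each of ammonite_large, ammonite_small, belemnite, bone below 0.02 m/s and contact force between each of ammonite_large, ammonite_small, belemnite, bone and the fingers below 0.05 N and x of ammonite_small_mid in the frame of tray_ammonite between -0.058 and 0.058 m and y of ammonite_small_mid in the frame of tray_ammonite between -0.068 and 0.068 m and z of ammonite_small_mid in the frame of tray_ammonite between 0.009 and 0.017 m and x of belemnite_mid in the frame of tray_belemnite between -0.058 and 0.058 m and y of belemnite_mid in the frame of tray_belemnite between -0.068 and 0.068 m and z of belemnite_mid in the frame of tray_belemnite between 0.009 and 0.017 m and x of bone_mid in the frame of tray_bone between -0.058 and 0.058 m and y of bone_mid in the frame of tray_bone between -0.068 and 0.068 m and z of bone_mid in the frame of tray_bone between 0.011 and 0.019 m); the robot touches nothing.
It fails at once if the ammonite large is dropped: falling free at over 0.9 m/s (a drop of more than about 4 cm) (linear speed of ammonite_large above 0.9 m/s and contact force between ammonite_large and anything else below 0.02 N).
It fails at once if the ammonite small is dropped: falling free at over 0.9 m/s (a drop of more than about 4 cm) (linear speed of ammonite_small above 0.9 m/s and contact force between ammonite_small and anything else below 0.02 N).
It fails at once if the belemnite is dropped: falling free at over 0.9 m/s (a drop of more than about 4 cm) (linear speed of belemnite above 0.9 m/s and contact force between belemnite and anything else below 0.02 N).
It fails at once if the bone is dropped: falling free at over 0.9 m/s (a drop of more than about 4 cm) (linear speed of bone above 0.9 m/s and contact force between bone and anything else below 0.02 N).
It fails at once if the glue jar is knocked over or pushed more than 3 cm (angle between jar's own z axis and vertical above 0.4 rad or distance of jar from where it was at the start of the episode above 0.03 m).
It also fails if it takes over 106 s, if anything falls off the work surface, if the arm or the gripper's body presses on something with over 40 N, if the wrist force passes 120 N, or if a joint passes its speed limit or range.

## Working session

There is one attempt and no reset: what is moved stays moved. The work goes in short steps, Python scripts to look and compute and a tool call to move; the robot and the scene stay as the last step left them, time stands still between calls to the robot, and variables do not carry over. Pictures are saved under pics/ and viewed, and the job is handed in when it is done.

Besides the shell and the picture viewer there is one more tool, called by a JSON object that holds its "fn" and its "kwargs", one argument or row to a line. jog_arm: Moves the arm, as the interface text tells. Its arguments: {"type":"object","properties":{"rows":{"type":"array","items":{"type":"object","properties":{"delta_rot":{"type":"array","items":{"type":"number"}},"xyz":{"type":"array","items":{"type":"number"}},"fingers":{"type":"number"}}}},"grip_force":{"type":"number"}},"required":["rows"]}

```bash
ls; mkdir -p pics
python3 - <<'E'
from bench import r, imaging
import cv2
print(r.get_obs())
for n in ("scene","top"):
    cv2.imwrite(f"pics/{n}0.png",imaging.grab_frame(n)); print(imaging.camera_info(n))
E
```

```text
pics
{'clock': 0.0, 'joints': array([ 1.09290176,  0.47782121,  0.02233419,  1.5564447 , -0.01150275,
        1.10927746, -0.08308759]), 'qvel': array([ 1.09477427e-04, -6.59142386e-05,  9.28095905e-04, -9.87821102e-04,
        2.63009963e-04,  6.17628079e-04, -1.58008938e-03]), 'tau': array([-1.32132760e-05, -5.96452975e+01,  1.60813518e+00, -2.81196767e+01,
        1.25167030e-02,  9.43826220e-03,  4.36247979e-05]), 'tcp_pos': array([ 0.24374101, -0.62883071,  0.23031429]), 'orientation': array([-3.08630087e+00, -5.77302085e-01,  7.26935932e-04]), 'contact_force': array([-0.31638622,  0.44834129, -0.35164113]), 'moment': array([-0.03157021, -0.05100189, -0.00784805]), 'grip_width': 0.08512594684399022}
{'camera_matrix': array([[361.68347507,   0.        , 318.51338498],
       [  0.        , 361.68347507, 209.12696003],
       [  0.        ,   0.        ,   1.        ]]), 'k1': 0.0123139988950707, 'xyz': array([1.03459853, 0.54562147, 0.53509028]), 'attitude': array([-1.01423044, -2.26531011,  1.23156974])}
{'camera_matrix': array([[385.32713786,   0.        , 320.34471622],
       [  0.        , 385.32713786, 196.63319717],
       [  0.        ,   0.        ,   1.        ]]), 'k1': -0.0011892016764246832, 'xyz': array([0.37404647, 0.03120671, 0.89012726]), 'attitude': array([-2.10705508,  2.16506593, -0.19000673])}
```

View pics/scene0.png

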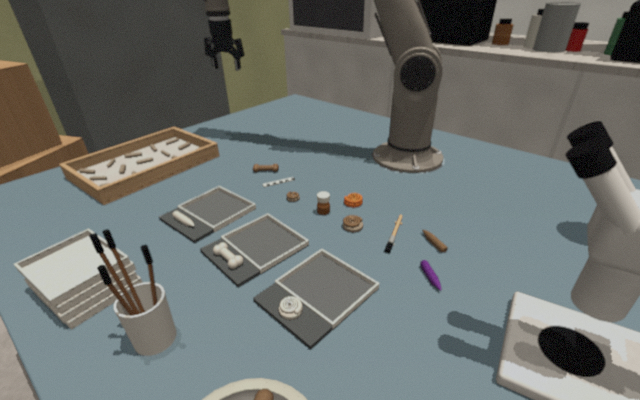

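View pics/top0.png

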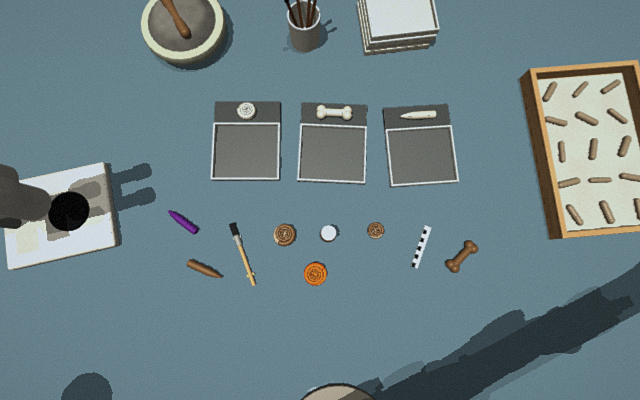

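The top picture shows trays for ammonite (246,150), bone (332,150) and belemnite (422,155). The jar is at (328,233).

- **Belemnite candidates:** brown (205,268) and purple (183,222). The brown one fits.
- **Large ammonite candidates:** brown (285,234) and orange (315,273). The brown one fits, and the smaller (376,230) is the small ammonite.
- **Bone:** (461,256).

I'll confirm these in an enlarged crop.

```bash
cat > h.py <<'E'
import numpy as np, cv2
from scipy.spatial.transform import Rotation as R
from bench import r, imaging
def ray(cam,px):
    c=imaging.camera_info(cam);K=c["camera_matrix"]
    d=np.array([(px[0]-K[0,2])/K[0,0],(px[1]-K[1,2])/K[1,1]])
    u=d.copy()
    for _ in range(10): u=d/(1+c["k1"]*(u@u))
    return np.array(c["xyz"]), R.from_rotvec(c["attitude"]).as_matrix()@np.array([u[0],u[1],1])
def world(cam,px,z):
    o,d=ray(cam,px); return o+d*(z-o[2])/d[2]
def proj(cam,P):
    c=imaging.camera_info(cam);K=c["camera_matrix"]
    p=R.from_rotvec(c["attitude"]).as_matrix().T@(np.array(P)-c["xyz"]);u=p[:2]/p[2];u=u*(1+c["k1"]*(u@u))
    return np.array([K[0,0]*u[0]+K[0,2],K[1,1]*u[1]+K[1,2]])
E
python3 - <<'E'
from h import *
np.set_printoptions(precision=4,suppress=True)
im=imaging.grab_frame("top"); 
cv2.imwrite("pics/crop1.png",cv2.resize(im[195:300,150:500],None,fx=2.25,fy=2.25,interpolation=cv2.INTER_CUBIC))
imaging.grab_frame("scene")
hz=dict(ammonite_large_mid=.011,ammonite_small_mid=.009,belemnite_mid=.009,bone_mid=.011,jar=0,tray_ammonite=0,tray_belemnite=0,tray_bone=0)
for q,z in hz.items():
  for cam in ("top","scene"):
    for d in imaging.tip_of(cam,q)[:3]:
        print(q,cam,"tip",np.round(d["position"],1),round(d["conf"],2),world(cam,d["position"],z))
    if cam=="top":
      for d in imaging.cut_out(cam,q)[:3]:
        m=d["region"].astype(np.uint8);ys,xs=np.nonzero(m);p=np.array([xs.mean(),ys.mean()])
        (c,s,a)=cv2.minAreaRect(np.c_[xs,ys].astype(np.float32))
        print("   cut",p,round(d["conf"],2),world(cam,p,z),len(xs),c,s,a, im[ys,xs].mean(0))
print(r.get_obs()["clock"])
E
```

```text
ammonite_large_mid top tip [286.7 237.1] 0.83 [0.4334 0.1013 0.011 ]
ammonite_large_mid top tip [315.6 271.1] 0.64 [0.3557 0.0376 0.011 ]
   cut [314.8444 273.3235] 0.93 [0.3508 0.0394 0.011 ] 405 (314.8000183105469, 273.3999938964844) (21.466251373291016, 22.360679626464844) 26.56505012512207 [ 37.1457 105.3877 185.6765]
   cut [284.0856 234.6112] 0.56 [0.4392 0.1072 0.011 ] 409 (284.0000305175781, 234.50003051757812) (21.920310974121094, 21.920310974121094) 45.0 [ 72.7017 100.4743 126.9193]
ammonite_large_mid scene tip [350.8 220.9] 0.88 [0.4399 0.1006 0.011 ]
ammonite_large_mid scene tip [352.7 198.3] 0.61 [0.3517 0.0381 0.011 ]
ammonite_small_mid top tip [374.6 227.5] 0.71 [ 0.4499 -0.1     0.009 ]
   cut [375.3795 230.1384] 0.79 [ 0.4439 -0.1014  0.009 ] 224 (375.5, 230.0) (16.0, 15.0) 90.0 [ 72.942   99.6339 124.9955]
ammonite_small_mid scene tip [292.1 195.1] 0.6 [ 0.4463 -0.1034  0.009 ]
belemnite_mid top tip [180.9 221.7] 0.77 [0.4753 0.3432 0.009 ]
belemnite_mid top tip [201.6 271.3] 0.58 [0.3623 0.2931 0.009 ]
   cut [202.8802 268.5785] 0.67 [0.3682 0.2904 0.009 ] 242 (204
[... 1306 characters left out ...]
 scene tip [268.2 241.8] 0.46 [ 0.623  -0.0037  0.    ]
tray_belemnite top tip [420.2 156.1] 0.93 [ 0.6184 -0.2191  0.    ]
   cut [419.7041 145.1721] 0.63 [ 0.6455 -0.2199  0.    ] 5410 (420.0506896972656, 144.73150634765625) (81.7588119506836, 68.7255630493164) 83.9909896850586 [109.3442 113.92   110.1841]
tray_belemnite scene tip [222.6 203. ] 0.78 [ 0.5922 -0.2312  0.    ]
tray_bone top tip [332.9 154.9] 0.81 [ 0.6268 -0.0106  0.    ]
   cut [332.0289 143.0948] 0.64 [ 0.6562 -0.0094  0.    ] 5251 (332.6871032714844, 143.13177490234375) (67.7256851196289, 80.43781280517578) 3.7313973903656006 [115.7898 120.6492 117.0819]
tray_bone scene tip [267.4 242.2] 0.83 [ 0.6252 -0.004   0.    ]
1.4
```

View pics/crop1.png

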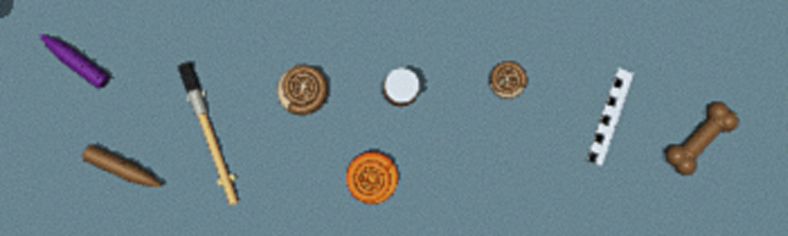

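Confirmed: the brown belemnite is at the crop's lower left and the brown large ammonite is left of the jar. Next I'll refine the positions by colour.

```bash
cat >> h.py <<'E'
def seg(im,x0,y0,x1,y1,purple=False):
    h=cv2.cvtColor(im,cv2.COLOR_BGR2HSV)
    b=im.astype(int)
    m=((b[...,2]-b[...,0])>12).astype(np.uint8)
    k=np.zeros_like(m);k[y0:y1,x0:x1]=m[y0:y1,x0:x1]
    n,l,s,c=cv2.connectedComponentsWithStats(k)
    i=1+np.argmax(s[1:,4]); ys,xs=np.nonzero(l==i); return np.c_[xs,ys].astype(float)
def go(pos,jawyaw=None,tilt=True):
    """print tool-frame shift (cm) / turn (deg) to reach TCP pos, with jaw (tool y) along world yaw (deg, mod 180)"""
    o=r.get_obs();Rm=R.from_rotvec(o["orientation"]).as_matrix()
    d=Rm.T@(np.array(pos)-o["tcp_pos"])*100
    y=Rm[:,1];cur=np.degrees(np.arctan2(y[1],y[0]))
    if jawyaw is None: jawyaw=cur
    dy=(jawyaw-cur+90)%180-90
    a=np.radians(cur+dy);Y=np.array([np.cos(a),np.sin(a),0]);Z=np.array([0,0,-1.]);T=np.c_[np.cross(Y,Z),Y,Z]
    rv=np.degrees(R.from_matrix(Rm.T@T).as_rotvec())
    print("tcp",np.round(o["tcp_pos"],4),"jaw",round(cur,1),"| shift cm",np.round(d,2),"turn",np.round(rv,1),"| grip",round(o["grip_width"],4),"F",np.round(o["contact_force"],1),"j7",round(o["joints"][6],2),"t",o["clock"])
E
python3 - <<'E'
from h import *
np.set_printoptions(precision=4,suppress=True)
im=imaging.grab_frame("top"); s2=imaging.grab_frame("scene")
for n,b,z,sb in (("large",(265,215,303,255),.011,(338,210,368,236)),("small",(360,215,392,247),.009,(283,188,303,204)),("bel",(180,253,228,284),.009,(418,226,452,254)),("bone",(438,235,485,275),.011,(248,160,284,176))):
    for cam,I,bb in(("top",im,b),("scene",s2,sb)):
        p=seg(I,*bb); w=np.array([world(cam,q,z) for q in p])[:,:2].astype(np.float32)
        c,s,a=cv2.minAreaRect(w)
        u,sv,vt=np.linalg.svd(w-w.mean(0),full_matrices=False)
        print(n,cam,len(p),"mean",w.mean(0),"rect",np.array(c),np.array(s),a,"axis deg",np.degrees(np.arctan2(vt[0,1],vt[0,0])))
# tray corners (white) from top
h=cv2.cvtColor(im,cv2.COLOR_BGR2HSV)
for n,b in(("am",(205,95,290,190)),("bone",(291,95,376,190)),("bel",(378,95,466,192))):
    x0,y0,x1,y1=b
    m=np.zeros(im.shape[:2],np.uint8);m[y0:y1,x0:x1]=(im[y0:y1,x0:x1].min(2)>150)
    k,l,s,c=cv2.connectedComponentsWithStats(m);i=1+np.argmax(s[1:,2]*s[1:,3])
    ys,xs=np.nonzero(l==i);w=np.array([world("top",q,.016) for q in np.c_[xs,ys]])[:,:2].astype(np.float32)
    print(n,len(xs),cv2.minAreaRect(w))
go((.4,.29,.15),0)
E
```

```text
large top 386 mean [0.4396 0.1079] rect [0.4396 0.1085] [0.0479 0.0477] 88.44969177246094 axis deg 151.66927
large scene 284 mean [0.4441 0.109 ] rect [0.4433 0.1087] [0.0687 0.0472] 39.0836296081543 axis deg 38.229156
small top 211 mean [ 0.4442 -0.1013] rect [ 0.4442 -0.1017] [0.0344 0.0368] 87.22084045410156 axis deg 143.79205
small scene 100 mean [ 0.4488 -0.0993] rect [ 0.4477 -0.0986] [0.0456 0.0334] 46.48085021972656 axis deg 55.802856
bel top 251 mean [0.368  0.2915] rect [0.3663 0.2879] [0.0846 0.0168] 64.44348907470703 axis deg -115.08791
bel scene 209 mean [0.3737 0.2944] rect [0.3721 0.2908] [0.0832 0.0244] 64.92576599121094 axis deg 61.390118
bone top 377 mean [ 0.38   -0.2925] rect [ 0.3811 -0.2932] [0.0323 0.082 ] 42.31760025024414 axis deg 132.01237
bone scene 149 mean [ 0.3834 -0.2916] rect [ 0.3853 -0.2901] [0.0494 0.0822] 40.291969299316406 axis deg 129.914
am 424 ((0.6404364705085754, 0.1960531771183014), (0.15860256552696228, 0.13632561266422272), 88.48489379882812)
bone 433 ((0.6286705136299133, -0.007524415850639343), (0.15849603712558746, 0.13833275437355042), 85.80391693115234)Traceback (most recent call last):
  File "<stdin>", line 16, in <module>
  File "h.py", line 11, in world
    o,d=ray(cam,px); return o+d*(z-o[2])/d[2]
        ~~~^^^^^^^^
  File "h.py", line 5, in ray
    c=imaging.camera_info(cam);K=c["camera_matrix"]
ValueError: time passes only in moves, steps and waits
```

```bash
sed -i 's/^def ray/_C={}\ndef info(cam):\n    if cam not in _C: _C[cam]=imaging.camera_info(cam)\n    return _C[cam]\ndef ray/; s/c=imaging.camera_info(cam)/c=info(cam)/' h.py
python3 - <<'E'
from h import *
im=imaging.grab_frame("top")
for n,b in(("bel",(378,95,466,192)),):
    x0,y0,x1,y1=b
    m=np.zeros(im.shape[:2],np.uint8);m[y0:y1,x0:x1]=(im[y0:y1,x0:x1].min(2)>150)
    k,l,s,c=cv2.connectedComponentsWithStats(m);i=1+np.argmax(s[1:,2]*s[1:,3])
    ys,xs=np.nonzero(l==i);w=np.array([world("top",q,.016) for q in np.c_[xs,ys]])[:,:2].astype(np.float32)
    print(n,len(xs),cv2.minAreaRect(w))
go((.382,-.292,.13),41)
E
```

```text
bel 462 ((0.6173982620239258, -0.21816816926002502), (0.13804812729358673, 0.15890783071517944), 2.4260005950927734)
tcp [ 0.2439 -0.6294  0.2313] jaw -68.8 | shift cm [ 25.06 -26.47  10.13] turn [ 0.  -0.  70.2] | grip 0.0854 F [1.1 0.2 0.1] j7 -0.08 t 1.55
```

{"fn": "jog_arm", "kwargs": {
  "rows": [
    {"xyz": [4, -4, 2], "delta_rot": [0, 0, 7], "fingers": 0.3},
    {"xyz": [7, -7.5, 4], "delta_rot": [0, 0, 14], "fingers": 0.3},
    {"xyz": [10, -10.5, 6], "delta_rot": [0, 0, 21], "fingers": 0.3},
    {"xyz": [13, -13.5, 8], "delta_rot": [0, 0, 28], "fingers": 0.3},
    {"xyz": [16, -17, 10], "delta_rot": [0, 0, 35], "fingers": 0.3}
  ],
  "grip_force": 40
}}

```text
clock: 1.97
tcp_pos: [0.3173, -0.4506, 0.1495]
orientation: [3.117, -0.388, 0.001]
contact_force: [0.8, 0.8, -0.0]
grip_width: 0.0598
```

```bash
python3 -c "
from h import *
go((.382,-.292,.13),41)"
```

```text
tcp [ 0.3173 -0.4506  0.1495] jaw -104.2 | shift cm [  2.39 -16.96   1.95] turn [ 0.  -0.1 34.8] | grip 0.0598 F [ 0.8  0.8 -0. ] j7 -0.93 t 1.9667
```

{"fn": "jog_arm", "kwargs": {
  "rows": [
    {"xyz": [0.6, -4, 0.5], "delta_rot": [0, 0, 7], "fingers": 0.4},
    {"xyz": [1.2, -8, 1], "delta_rot": [0, 0, 14], "fingers": 0.4},
    {"xyz": [1.8, -12, 1.5], "delta_rot": [0, 0, 21], "fingers": 0.4},
    {"xyz": [2.4, -16, 2], "delta_rot": [0, 0, 28], "fingers": 0.4},
    {"xyz": [2.4, -17, 2], "delta_rot": [0, 0, 35], "fingers": 0.4}
  ]
}}

```text
clock: 2.38
tcp_pos: [0.3839, -0.2872, 0.129]
orientation: [-2.873, 1.268, -0.001]
contact_force: [0.7, -1.2, -0.1]
grip_width: 0.051
```

{"fn": "jog_arm", "kwargs": {
  "rows": [
    {"xyz": [0, 0, 0], "fingers": 0.4},
    {"xyz": [0, 0, 1], "fingers": 0.4},
    {"xyz": [0, 0, 3], "fingers": 0.4},
    {"xyz": [0, 0, 5], "fingers": 0.4},
    {"xyz": [0, 0, 6], "fingers": 0.4}
  ]
}}

```text
$.rows[0]: bad value
```

Run:
```python
from h import *
go((.382,-.292,.005),41)
im=imaging.grab_frame("scene")
cv2.imwrite("pics/s1.png",cv2.resize(im[110:230,170:360],None,fx=4,fy=4,interpolation=cv2.INTER_CUBIC))
im=imaging.grab_frame("top")
cv2.imwrite("pics/t1.png",cv2.resize(im[190:310,370:560],None,fx=4,fy=4,interpolation=cv2.INTER_CUBIC))
```

```text
tcp [ 0.3839 -0.2872  0.129 ] jaw -137.6 | shift cm [ 0.23  0.48 12.4 ] turn [-0.1  0.   1.4] | grip 0.051 F [ 0.7 -1.2 -0.1] j7 -1.82 t 2.3833
```

View pics/s1.png

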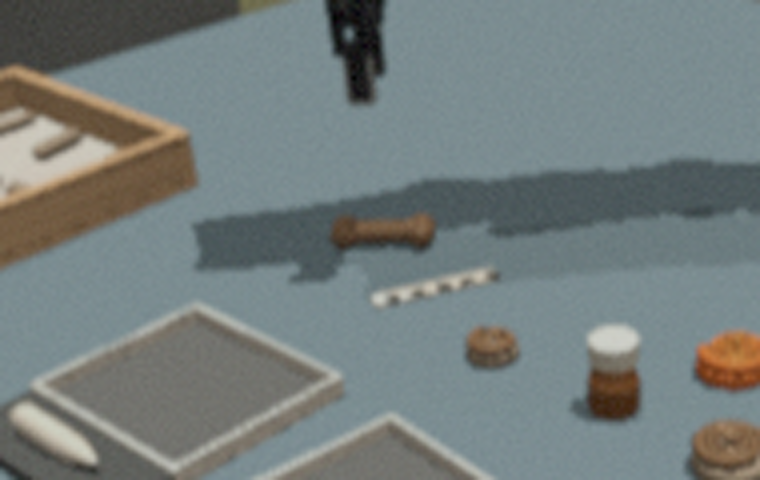

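View pics/t1.png

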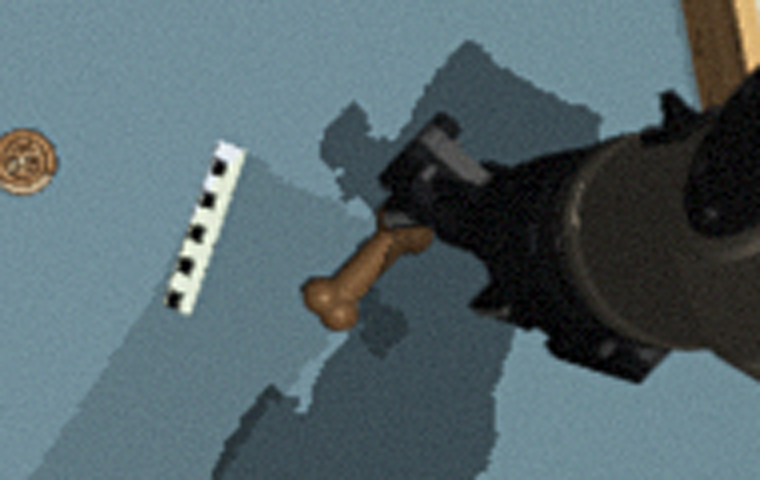

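{"fn": "jog_arm", "kwargs": {
  "rows": [
    {"xyz": [0.2, 0.5, 1], "delta_rot": [0, 0, 1.4], "fingers": 0.4},
    {"xyz": [0.2, 0.5, 3], "delta_rot": [0, 0, 1.4], "fingers": 0.4},
    {"xyz": [0.2, 0.5, 5], "delta_rot": [0, 0, 1.4], "fingers": 0.4},
    {"xyz": [0.2, 0.5, 7], "delta_rot": [0, 0, 1.4], "fingers": 0.4},
    {"xyz": [0.2, 0.5, 8], "delta_rot": [0, 0, 1.4], "fingers": 0.4}
  ]
}}

```text
clock: 2.9
tcp_pos: [0.3798, -0.2935, 0.047]
orientation: [-2.859, 1.3, 0.003]
contact_force: [-0.1, -0.4, -0.2]
grip_width: 0.051
```

Run:
```python
from h import *
go((.382,-.292,.005),41)
for cam,(x,y) in dict(scene=(170,110),top=(370,190)).items():
    im=imaging.grab_frame(cam)
    p=proj(cam,r.get_obs()["tcp_pos"]);cv2.circle(im,tuple(int(v) for v in p),1,(0,0,255),-1)
    cv2.imwrite(f"pics/{cam}2.png",cv2.resize(im[y:y+100,x:x+190],None,fx=4,fy=4,interpolation=cv2.INTER_CUBIC))
```

```text
tcp [ 0.3798 -0.2935  0.047 ] jaw -138.9 | shift cm [ 0.04 -0.27  4.2 ] turn [0.  0.1 0.1] | grip 0.051 F [-0.1 -0.4 -0.2] j7 -1.79 t 2.9
```

View pics/scene2.png

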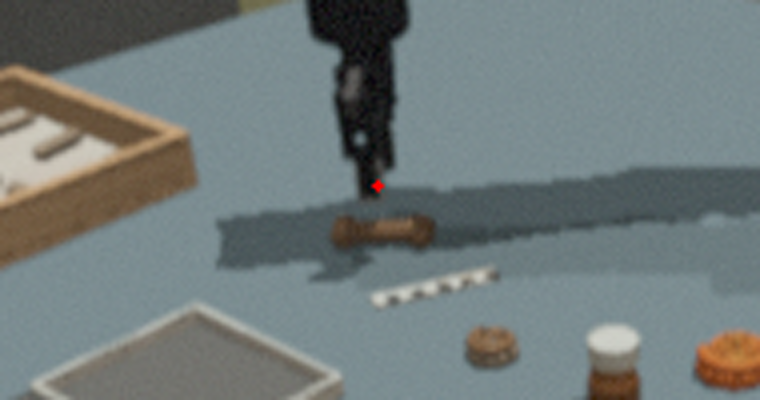

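View pics/top2.png

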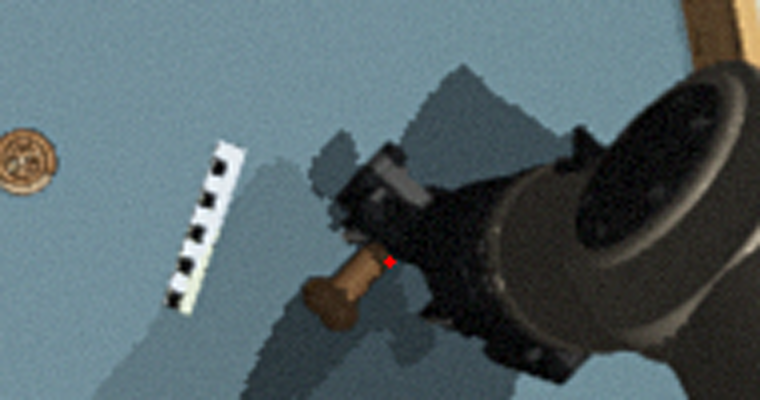

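The red TCP mark sits over the bone's shaft in both views, so I'll descend.

{"fn": "jog_arm", "kwargs": {
  "rows": [
    {"xyz": [0, -0.2, 1], "delta_rot": [0, 0, 0], "fingers": 0.4},
    {"xyz": [0, -0.2, 2.5], "delta_rot": [0, 0, 0], "fingers": 0.4},
    {"xyz": [0, -0.2, 3.5], "delta_rot": [0, 0, 0], "fingers": 0.4},
    {"xyz": [0, -0.2, 4.1], "delta_rot": [0, 0, 0], "fingers": 0.4},
    {"xyz": [0, -0.2, 4.1], "delta_rot": [0, 0, 0], "fingers": 0.4}
  ]
}}

```text
clock: 3.42
tcp_pos: [0.3806, -0.2914, 0.0056]
orientation: [-2.859, 1.3, 0.008]
contact_force: [-0.5, -0.3, -0.5]
grip_width: 0.051
```

{"fn": "jog_arm", "kwargs": {
  "rows": [
    {"xyz": [0, 0, 0], "delta_rot": [0, 0, 0], "fingers": 0.6},
    {"xyz": [0, 0, 0], "delta_rot": [0, 0, 0], "fingers": 0.75},
    {"xyz": [0, 0, 0], "delta_rot": [0, 0, 0], "fingers": 1},
    {"xyz": [0, 0, 0], "delta_rot": [0, 0, 0], "fingers": 1},
    {"xyz": [0, 0, 0], "delta_rot": [0, 0, 0], "fingers": 1}
  ]
}}

```text
clock: 3.83
tcp_pos: [0.381, -0.2917, 0.0062]
orientation: [-2.859, 1.3, 0.006]
contact_force: [-0.0, -0.2, 4.1]
grip_width: 0.0162
```

Run:
```python
from h import *
go((.382,-.292,.005),41)
```

```text
tcp [ 0.381  -0.2917  0.0062] jaw -138.9 | shift cm [ 0.09 -0.06  0.12] turn [0.  0.2 0.1] | grip 0.0162 F [-0.  -0.2  4.1] j7 -1.78 t 3.8333
```

{"fn": "jog_arm", "kwargs": {
  "rows": [
    {"xyz": [0, 0, 0], "delta_rot": [0, 0, 0], "fingers": 1},
    {"xyz": [0, 0, -1], "delta_rot": [0, 0, 0], "fingers": 1},
    {"xyz": [0, 0, -3], "delta_rot": [0, 0, 0], "fingers": 1},
    {"xyz": [0, 0, -6], "delta_rot": [0, 0, 0], "fingers": 1},
    {"xyz": [0, 0, -9], "delta_rot": [0, 0, 0], "fingers": 1}
  ]
}}

```text
clock: 4.25
tcp_pos: [0.3805, -0.2915, 0.0973]
orientation: [-2.859, 1.3, 0.009]
contact_force: [0.9, -1.2, -0.5]
grip_width: 0.0164
```

Run:
```python
from h import *
go((.628,-.007,.11))
for cam,(x,y) in dict(scene=(170,70)).items():
    im=imaging.grab_frame(cam)
    cv2.imwrite(f"pics/{cam}3.png",cv2.resize(im[y:y+140,x:x+190],None,fx=4,fy=4,interpolation=cv2.INTER_CUBIC))
```

```text
tcp [ 0.3805 -0.2915  0.0973] jaw -138.9 | shift cm [ -5.18 -37.35  -1.29] turn [ 0.1  0.3 -0. ] | grip 0.0164 F [ 0.9 -1.2 -0.5] j7 -1.82 t 4.25
```

View pics/scene3.png

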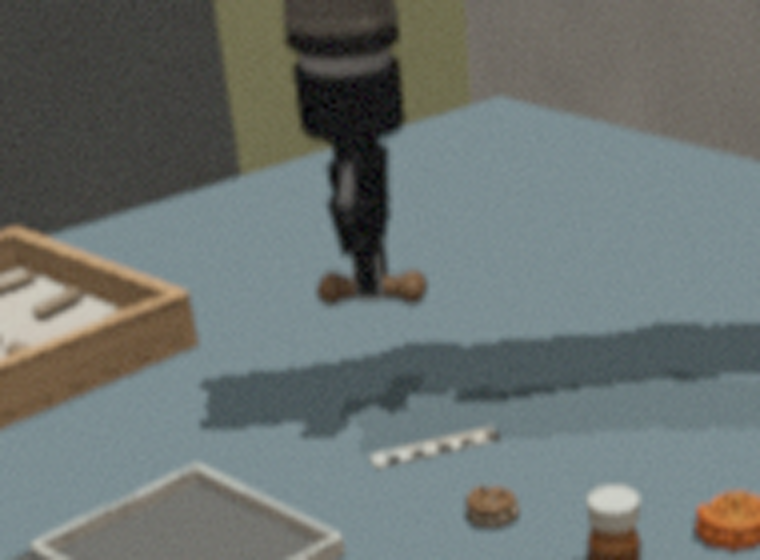

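{"fn": "jog_arm", "kwargs": {
  "rows": [
    {"xyz": [-0.3, -2, -0.5], "delta_rot": [0, 0, 0], "fingers": 1},
    {"xyz": [-0.8, -5.5, -1], "delta_rot": [0, 0, 0], "fingers": 1},
    {"xyz": [-1.3, -9.5, -1.3], "delta_rot": [0, 0, 0], "fingers": 1},
    {"xyz": [-1.9, -13.5, -1.3], "delta_rot": [0, 0, 0], "fingers": 1},
    {"xyz": [-2.5, -17.5, -1.3], "delta_rot": [0, 0, 0], "fingers": 1}
  ]
}}

```text
clock: 4.72
tcp_pos: [0.5, -0.1585, 0.1168]
orientation: [-2.858, 1.303, -0.007]
contact_force: [0.5, -0.8, -0.6]
grip_width: 0.0165
```

Run:
```python
from h import *
go((.628,-.007,.11),41)
```

```text
tcp [ 0.5    -0.1585  0.1168] jaw -139.0 | shift cm [ -3.05 -19.6    0.72] turn [-0.1 -0.2 -0. ] | grip 0.0165 F [ 0.5 -0.8 -0.6] j7 -2.18 t 4.7167
```

{"fn": "jog_arm", "kwargs": {
  "rows": [
    {"xyz": [-0.6, -4, 0], "delta_rot": [0, 0, 0], "fingers": 1},
    {"xyz": [-1.2, -8, 0], "delta_rot": [0, 0, 0], "fingers": 1},
    {"xyz": [-1.8, -12, 0], "delta_rot": [0, 0, 0], "fingers": 1},
    {"xyz": [-2.5, -16, 0], "delta_rot": [0, 0, 0], "fingers": 1},
    {"xyz": [-3, -19.5, 0], "delta_rot": [0, 0, 0], "fingers": 1}
  ]
}}

```text
clock: 5.13
tcp_pos: [0.6287, -0.0049, 0.1177]
orientation: [-2.858, 1.3, -0.007]
contact_force: [-0.2, -0.3, -0.6]
grip_width: 0.0165
```

{"fn": "jog_arm", "kwargs": {
  "rows": [
    {"xyz": [0, 0, 0], "delta_rot": [0, 0, 0], "fingers": 1},
    {"xyz": [0, 0, 1], "delta_rot": [0, 0, 0], "fingers": 1},
    {"xyz": [0, 0, 3], "delta_rot": [0, 0, 0], "fingers": 1},
    {"xyz": [0, 0, 5], "delta_rot": [0, 0, 0], "fingers": 1},
    {"xyz": [0, 0, 6], "delta_rot": [0, 0, 0], "fingers": 1}
  ]
}}

```text
clock: 5.55
tcp_pos: [0.6263, -0.0069, 0.055]
orientation: [2.857, -1.303, 0.002]
contact_force: [-0.0, -0.9, -1.0]
grip_width: 0.0163
```

Run:
```python
from h import *
go((.628,-.007,.011),41)
```

```text
tcp [ 0.6263 -0.0069  0.055 ] jaw -139.0 | shift cm [ 0.12 -0.13  4.4 ] turn [ 0.  -0.1 -0. ] | grip 0.0163 F [-0.  -0.9 -1. ] j7 -2.46 t 5.55
```

{"fn": "jog_arm", "kwargs": {
  "rows": [
    {"xyz": [0, 0, 1.5], "delta_rot": [0, 0, 0], "fingers": 1},
    {"xyz": [0, 0, 2.7], "delta_rot": [0, 0, 0], "fingers": 1},
    {"xyz": [0, 0, 3.6], "delta_rot": [0, 0, 0], "fingers": 1},
    {"xyz": [0, 0, 4.1], "delta_rot": [0, 0, 0], "fingers": 1},
    {"xyz": [0, 0, 4.3], "delta_rot": [0, 0, 0], "fingers": 1}
  ]
}}

```text
clock: 5.97
tcp_pos: [0.6258, -0.0073, 0.0113]
orientation: [2.857, -1.303, 0.0]
contact_force: [-0.1, -0.6, -1.1]
grip_width: 0.0165
```

Run:
```python
from h import *
go((.628,-.007,.0105),41)
```

```text
tcp [ 0.6258 -0.0073  0.0113] jaw -139.0 | shift cm [ 0.12 -0.18  0.08] turn [ 0.1 -0.1 -0. ] | grip 0.0165 F [-0.1 -0.6 -1.1] j7 -2.46 t 5.9667
```

{"fn": "jog_arm", "kwargs": {
  "rows": [
    {"xyz": [0, 0, 0.1], "delta_rot": [0, 0, 0], "fingers": 1},
    {"xyz": [0, 0, 0.1], "delta_rot": [0, 0, 0], "fingers": 0.8},
    {"xyz": [0, 0, 0], "delta_rot": [0, 0, 0], "fingers": 0.6},
    {"xyz": [0, 0, 0], "delta_rot": [0, 0, 0], "fingers": 0.5},
    {"xyz": [0, 0, 0], "delta_rot": [0, 0, 0], "fingers": 0.5}
  ]
}}

```text
clock: 6.38
tcp_pos: [0.6264, -0.0072, 0.0121]
orientation: [2.857, -1.303, 0.002]
contact_force: [-0.3, -0.9, 0.4]
grip_width: 0.0428
```

{"fn": "jog_arm", "kwargs": {
  "rows": [
    {"xyz": [0, 0, -1], "delta_rot": [0, 0, 0], "fingers": 0.5},
    {"xyz": [0, 0, -3], "delta_rot": [0, 0, 0], "fingers": 0.5},
    {"xyz": [0, 0, -6], "delta_rot": [0, 0, 0], "fingers": 0.5},
    {"xyz": [0, 0, -9], "delta_rot": [0, 0, 0], "fingers": 0.5},
    {"xyz": [0, 0, -11], "delta_rot": [0, 0, 0], "fingers": 0.5}
  ]
}}

```text
clock: 6.8
tcp_pos: [0.6276, -0.0071, 0.1259]
orientation: [-2.858, 1.304, -0.007]
contact_force: [0.8, -0.5, 0.2]
grip_width: 0.0427
```

Run:
```python
from h import *
go((.445,-.101,.10),-10)
im=imaging.grab_frame("scene");cv2.imwrite("pics/s4.png",im)
```

```text
tcp [ 0.6276 -0.0071  0.1259] jaw -139.1 | shift cm [-4.89 19.95  2.53] turn [-0.2 -0.2 50.9] | grip 0.0427 F [ 0.8 -0.5  0.2] j7 -2.47 t 6.8
```

View pics/s4.png

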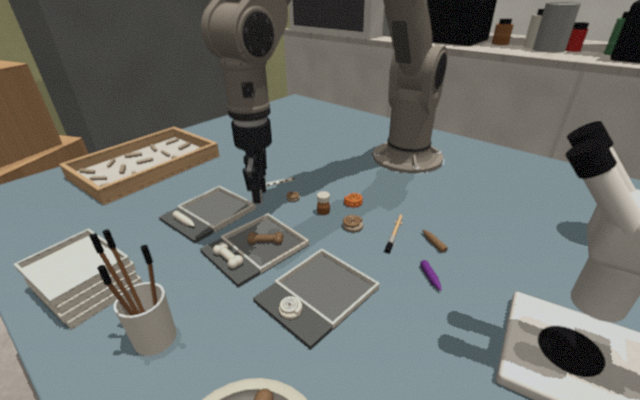

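{"fn": "jog_arm", "kwargs": {
  "rows": [
    {"xyz": [-1, 4, 0.5], "delta_rot": [0, 0, -7], "fingers": 0.2},
    {"xyz": [-2, 8, 1], "delta_rot": [0, 0, -14], "fingers": 0.2},
    {"xyz": [-3, 12, 1.5], "delta_rot": [0, 0, -21], "fingers": 0.2},
    {"xyz": [-4, 16, 2], "delta_rot": [0, 0, -28], "fingers": 0.2},
    {"xyz": [-4.9, 20, 2.5], "delta_rot": [0, 0, -35], "fingers": 0.2}
  ]
}}

```text
clock: 7.27
tcp_pos: [0.4452, -0.1017, 0.1033]
orientation: [3.119, -0.374, 0.018]
contact_force: [0.1, -1.1, -0.2]
grip_width: 0.0683
```

{"fn": "jog_arm", "kwargs": {
  "rows": [
    {"xyz": [0, 0, 0], "delta_rot": [0, 0, -7], "fingers": 0.2},
    {"xyz": [0, 0, 0], "delta_rot": [0, 0, -14], "fingers": 0.2},
    {"xyz": [0, 0, 0], "delta_rot": [0, 0, -21], "fingers": 0.2},
    {"xyz": [0, 0, 0], "delta_rot": [0, 0, -28], "fingers": 0.2},
    {"xyz": [0, 0, 0], "delta_rot": [0, 0, -35], "fingers": 0.2}
  ]
}}

```text
clock: 7.68
tcp_pos: [0.4455, -0.102, 0.1041]
orientation: [3.082, 0.589, 0.019]
contact_force: [-0.5, -0.4, 0.8]
grip_width: 0.0682
```

{"fn": "jog_arm", "kwargs": {
  "rows": [
    {"xyz": [0, 0, 0], "delta_rot": [0, 0, -7], "fingers": 0.2},
    {"xyz": [0, 0, 0], "delta_rot": [0, 0, -14], "fingers": 0.2},
    {"xyz": [0, 0, 0], "delta_rot": [0, 0, -21], "fingers": 0.2},
    {"xyz": [0, 0, 0], "delta_rot": [0, 0, -28], "fingers": 0.2},
    {"xyz": [0, 0, 0], "delta_rot": [0, 0, -35], "fingers": 0.2}
  ]
}}

```text
clock: 8.1
tcp_pos: [0.4457, -0.1023, 0.1049]
orientation: [2.754, 1.494, 0.017]
contact_force: [-0.4, -0.2, -0.3]
grip_width: 0.0681
```

Run:
```python
from h import *
go((.445,-.101,.06),0)
```

```text
tcp [ 0.4457 -0.1023  0.1049] jaw -33.0 | shift cm [ 0.04 -0.18  4.49] turn [  0.8  -0.1 -33. ] | grip 0.0681 F [-0.4 -0.2 -0.3] j7 -0.64 t 8.1
```

{"fn": "jog_arm", "kwargs": {
  "rows": [
    {"xyz": [0, -0.1, 1], "delta_rot": [0, 0, -7], "fingers": 0.2},
    {"xyz": [0, -0.1, 2], "delta_rot": [0, 0, -14], "fingers": 0.2},
    {"xyz": [0, -0.1, 3], "delta_rot": [0.5, 0, -21], "fingers": 0.2},
    {"xyz": [0, -0.1, 4], "delta_rot": [0.8, 0, -28], "fingers": 0.2},
    {"xyz": [0, -0.1, 4.5], "delta_rot": [0.8, 0, -33], "fingers": 0.2}
  ]
}}

```text
clock: 8.52
tcp_pos: [0.4455, -0.1022, 0.0596]
orientation: [-2.215, -2.227, -0.001]
contact_force: [0.5, 0.2, 0.3]
grip_width: 0.0684
```

Run:
```python
from h import *
go((.445,-.101,.004),0)
for cam,(x,y) in dict(scene=(220,140),top=(290,180)).items():
    im=imaging.grab_frame(cam)
    p=proj(cam,r.get_obs()["tcp_pos"]);cv2.circle(im,tuple(int(v) for v in p),1,(0,0,255),-1)
    cv2.imwrite(f"pics/{cam}5.png",cv2.resize(im[y:y+90,x:x+150],None,fx=5,fy=5,interpolation=cv2.INTER_CUBIC))
```

```text
tcp [ 0.4455 -0.1022  0.0596] jaw 0.3 | shift cm [ 0.11 -0.05  5.56] turn [ 0.  -0.1  0.3] | grip 0.0684 F [0.5 0.2 0.3] j7 -0.18 t 8.5167
```

View pics/scene5.png

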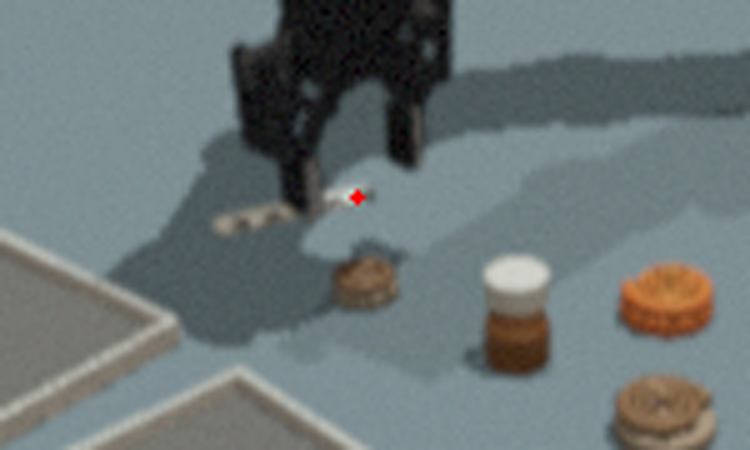

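View pics/top5.png

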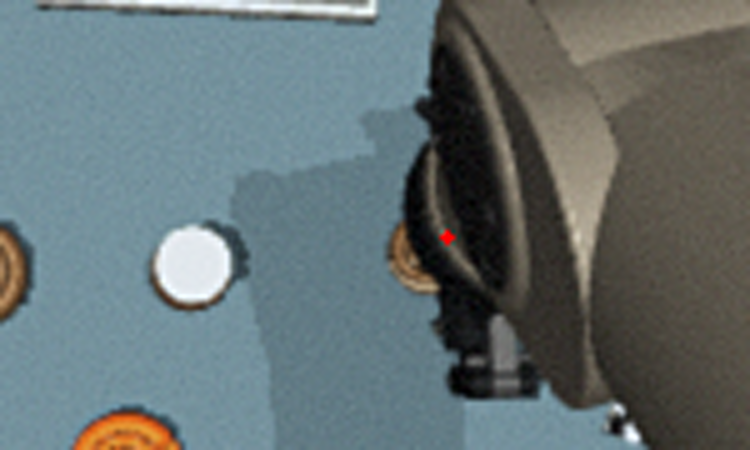

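{"fn": "jog_arm", "kwargs": {
  "rows": [
    {"xyz": [0.1, 0, 1.5], "delta_rot": [0, 0, 0], "fingers": 0.2},
    {"xyz": [0.1, 0, 3.2], "delta_rot": [0, 0, 0], "fingers": 0.2},
    {"xyz": [0.1, 0, 4.6], "delta_rot": [0, 0, 0], "fingers": 0.2},
    {"xyz": [0.1, 0, 5.4], "delta_rot": [0, 0, 0], "fingers": 0.2},
    {"xyz": [0.1, 0, 5.6], "delta_rot": [0, 0, 0], "fingers": 0.2}
  ]
}}

```text
clock: 9.03
tcp_pos: [0.4447, -0.101, 0.0032]
orientation: [-2.222, -2.218, 0.001]
contact_force: [1.4, -1.1, 0.2]
grip_width: 0.0685
```

{"fn": "jog_arm", "kwargs": {
  "rows": [
    {"xyz": [0, 0, 0], "delta_rot": [0, 0, 0], "fingers": 0.35},
    {"xyz": [0, 0, 0], "delta_rot": [0, 0, 0], "fingers": 0.5},
    {"xyz": [0, 0, 0], "delta_rot": [0, 0, 0], "fingers": 0.7},
    {"xyz": [0, 0, 0], "delta_rot": [0, 0, 0], "fingers": 1},
    {"xyz": [0, 0, 0], "delta_rot": [0, 0, 0], "fingers": 1}
  ]
}}

```text
clock: 9.45
tcp_pos: [0.4453, -0.1011, 0.0042]
orientation: [-2.224, -2.218, -0.0]
contact_force: [-0.4, 0.3, 7.0]
grip_width: 0.0359
```

Run:
```python
from h import *
go((.445,-.101,.004),0)
```

```text
tcp [ 0.4453 -0.1011  0.0042] jaw -0.1 | shift cm [ 0.01 -0.03  0.02] turn [-0.  -0.  -0.1] | grip 0.0359 F [-0.4  0.3  7. ] j7 -0.27 t 9.45
```

{"fn": "jog_arm", "kwargs": {
  "rows": [
    {"xyz": [0, 0, -0.3], "delta_rot": [0, 0, 0], "fingers": 1},
    {"xyz": [0, 0, -1.5], "delta_rot": [0, 0, 0], "fingers": 1},
    {"xyz": [0, 0, -4], "delta_rot": [0, 0, 0], "fingers": 1},
    {"xyz": [0, 0, -7], "delta_rot": [0, 0, 0], "fingers": 1},
    {"xyz": [0, 0, -10], "delta_rot": [0, 0, 0], "fingers": 1}
  ]
}}

```text
clock: 9.87
tcp_pos: [0.4447, -0.1009, 0.1054]
orientation: [-2.223, -2.218, 0.0]
contact_force: [1.3, -0.7, -0.3]
grip_width: 0.036
```

Run:
```python
from h import *
go((.64,.160,.11),0)
```

```text
tcp [ 0.4447 -0.1009  0.1054] jaw -0.1 | shift cm [26.14 19.46 -0.45] turn [-0.1 -0.1 -0.1] | grip 0.036 F [ 1.3 -0.7 -0.3] j7 -0.13 t 9.8667
```

{"fn": "jog_arm", "kwargs": {
  "rows": [
    {"xyz": [2, 1.5, -0.5], "delta_rot": [0, 0, 0], "fingers": 1},
    {"xyz": [5, 3.8, -0.5], "delta_rot": [0, 0, 0], "fingers": 1},
    {"xyz": [8, 6, -0.5], "delta_rot": [0, 0, 0], "fingers": 1},
    {"xyz": [11, 8.2, -0.5], "delta_rot": [0, 0, 0], "fingers": 1},
    {"xyz": [14, 10.5, -0.5], "delta_rot": [0, 0, 0], "fingers": 1}
  ]
}}

```text
clock: 10.28
tcp_pos: [0.5508, 0.0399, 0.1112]
orientation: [-2.224, -2.217, -0.0]
contact_force: [0.4, -0.1, -0.5]
grip_width: 0.0364
```

{"fn": "jog_arm", "kwargs": {
  "rows": [
    {"xyz": [3, 2.2, 0], "delta_rot": [0, 0, 0], "fingers": 1},
    {"xyz": [6, 4.4, 0], "delta_rot": [0, 0, 0], "fingers": 1},
    {"xyz": [9, 6.6, 0], "delta_rot": [0, 0, 0], "fingers": 1},
    {"xyz": [11, 8.2, 0], "delta_rot": [0, 0, 0], "fingers": 1},
    {"xyz": [12, 9, 0], "delta_rot": [0, 0, 0], "fingers": 1}
  ]
}}

```text
clock: 10.7
tcp_pos: [0.6426, 0.1643, 0.112]
orientation: [-2.22, -2.22, -0.005]
contact_force: [-0.1, 0.4, -0.2]
grip_width: 0.0359
```

Run:
```python
from h import *
go((.64,.160,.009),0)
```

```text
tcp [0.6426 0.1643 0.112 ] jaw -0.0 | shift cm [-0.47 -0.27 10.29] turn [ 0.1 -0.2 -0. ] | grip 0.0359 F [-0.1  0.4 -0.2] j7 -0.59 t 10.7
```

{"fn": "jog_arm", "kwargs": {
  "rows": [
    {"xyz": [-0.4, -0.2, 1.5], "delta_rot": [0, 0, 0], "fingers": 1},
    {"xyz": [-0.4, -0.2, 3.5], "delta_rot": [0, 0, 0], "fingers": 1},
    {"xyz": [-0.4, -0.2, 5.5], "delta_rot": [0, 0, 0], "fingers": 1},
    {"xyz": [-0.4, -0.2, 7], "delta_rot": [0, 0, 0], "fingers": 1},
    {"xyz": [-0.4, -0.2, 8], "delta_rot": [0, 0, 0], "fingers": 1}
  ]
}}

```text
clock: 11.12
tcp_pos: [0.6398, 0.16, 0.0303]
orientation: [-2.22, -2.219, -0.003]
contact_force: [-0.7, -0.5, -0.6]
grip_width: 0.0359
```

Run:
```python
from h import *
go((.64,.160,.009),0)
im=imaging.grab_frame("scene")[180:340,230:400]
cv2.imwrite("pics/s6.png",cv2.resize(im,None,fx=3.5,fy=3.5,interpolation=cv2.INTER_CUBIC))
```

```text
tcp [0.6398 0.16   0.0303] jaw -0.0 | shift cm [-0.01  0.03  2.13] turn [-0.1 -0.2 -0. ] | grip 0.0359 F [-0.7 -0.5 -0.6] j7 -0.63 t 11.1167
```

View pics/s6.png

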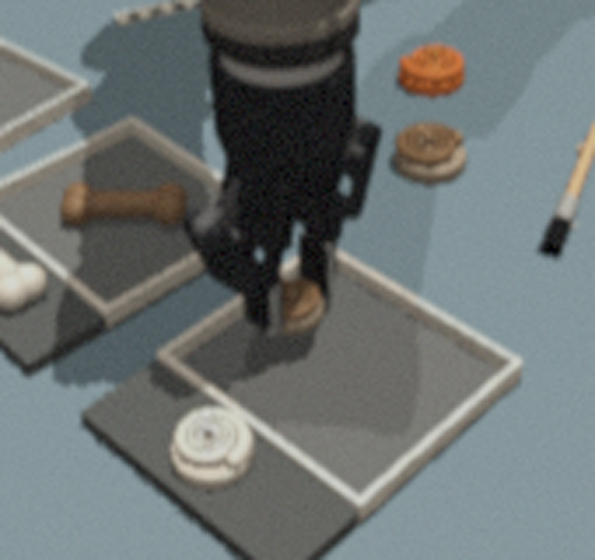

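{"fn": "jog_arm", "kwargs": {
  "rows": [
    {"xyz": [0, 0, 0.7], "delta_rot": [0, 0, 0], "fingers": 1},
    {"xyz": [0, 0, 1.3], "delta_rot": [0, 0, 0], "fingers": 1},
    {"xyz": [0, 0, 1.8], "delta_rot": [0, 0, 0], "fingers": 1},
    {"xyz": [0, 0, 2.1], "delta_rot": [0, 0, 0], "fingers": 1},
    {"xyz": [0, 0, 2.1], "delta_rot": [0, 0, 0], "fingers": 1}
  ]
}}

```text
clock: 11.58
tcp_pos: [0.6392, 0.16, 0.0084]
orientation: [-2.219, -2.219, -0.001]
contact_force: [0.4, 0.1, 0.3]
grip_width: 0.0363
```

{"fn": "jog_arm", "kwargs": {
  "rows": [
    {"xyz": [0, 0, 0.1], "delta_rot": [0, 0, 0], "fingers": 1},
    {"xyz": [0, 0, 0.1], "delta_rot": [0, 0, 0], "fingers": 0.5},
    {"xyz": [0, 0, 0], "delta_rot": [0, 0, 0], "fingers": 0.35},
    {"xyz": [0, 0, 0], "delta_rot": [0, 0, 0], "fingers": 0.3},
    {"xyz": [0, 0, 0], "delta_rot": [0, 0, 0], "fingers": 0.3}
  ]
}}

```text
clock: 12.0
tcp_pos: [0.6395, 0.16, 0.0086]
orientation: [-2.219, -2.219, -0.001]
contact_force: [0.2, -0.2, -0.5]
grip_width: 0.0598
```

{"fn": "jog_arm", "kwargs": {
  "rows": [
    {"xyz": [0, 0, -1], "delta_rot": [0, 0, 0], "fingers": 0.3},
    {"xyz": [0, 0, -3], "delta_rot": [0, 0, 0], "fingers": 0.3},
    {"xyz": [0, 0, -6], "delta_rot": [0, 0, 0], "fingers": 0.3},
    {"xyz": [0, 0, -9], "delta_rot": [0, 0, 0], "fingers": 0.2},
    {"xyz": [0, 0, -11], "delta_rot": [0, 0, 0], "fingers": 0.1}
  ]
}}

```text
clock: 12.42
tcp_pos: [0.6407, 0.1603, 0.1223]
orientation: [-2.22, -2.22, -0.006]
contact_force: [-0.3, -0.5, 0.2]
grip_width: 0.0764
```

Run:
```python
from h import *
go((.441,.107,.08),0)
im=imaging.grab_frame("scene")[150:350,180:440]
cv2.imwrite("pics/s7.png",cv2.resize(im,None,fx=3,fy=3,interpolation=cv2.INTER_CUBIC))
```

```text
tcp [0.6407 0.1603 0.1223] jaw -0.0 | shift cm [ -5.35 -19.98   4.18] turn [ 0.1 -0.2 -0. ] | grip 0.0764 F [-0.3 -0.5  0.2] j7 -0.59 t 12.4167
```

View pics/s7.png

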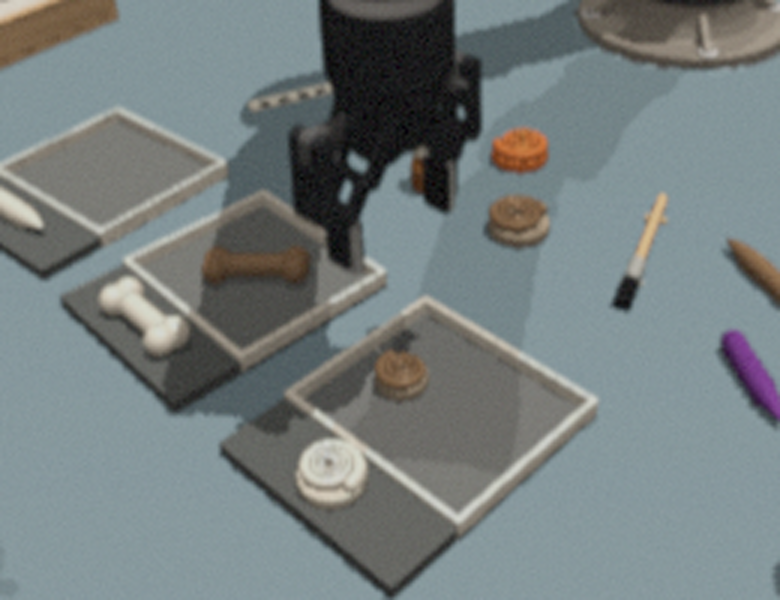

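{"fn": "jog_arm", "kwargs": {
  "rows": [
    {"xyz": [-1, -4, 0], "delta_rot": [0, 0, 0], "fingers": 0.05},
    {"xyz": [-2.1, -8, 0], "delta_rot": [0, 0, 0], "fingers": 0.05},
    {"xyz": [-3.2, -12, 0.5], "delta_rot": [0, 0, 0], "fingers": 0.05},
    {"xyz": [-4.3, -16, 1.5], "delta_rot": [0, 0, 0], "fingers": 0.05},
    {"xyz": [-5.4, -20, 3], "delta_rot": [0, 0, 0], "fingers": 0.05}
  ]
}}

```text
clock: 12.88
tcp_pos: [0.445, 0.1078, 0.0966]
orientation: [2.22, 2.219, 0.017]
contact_force: [-0.7, 0.7, -0.4]
grip_width: 0.0809
```

{"fn": "jog_arm", "kwargs": {
  "rows": [
    {"xyz": [0, 0, 0.5], "delta_rot": [0, 0, 0], "fingers": 0.05},
    {"xyz": [0, 0, 1], "delta_rot": [0, 0, 0], "fingers": 0.05},
    {"xyz": [0, 0, 2], "delta_rot": [0, 0, 0], "fingers": 0.05},
    {"xyz": [0, 0, 2.5], "delta_rot": [0, 0, 0], "fingers": 0.05},
    {"xyz": [0, 0, 2.5], "delta_rot": [0, 0, 0], "fingers": 0.05}
  ]
}}

```text
clock: 13.3
tcp_pos: [0.4462, 0.1085, 0.0708]
orientation: [2.221, 2.219, 0.017]
contact_force: [-1.5, 0.5, -0.1]
grip_width: 0.081
```

Run:
```python
from h import *
go((.441,.107,.002),0)
for cam,(x,y) in dict(scene=(290,150),top=(240,190)).items():
    im=imaging.grab_frame(cam)
    p=proj(cam,r.get_obs()["tcp_pos"]);cv2.circle(im,tuple(int(v) for v in p),1,(0,0,255),-1)
    cv2.imwrite(f"pics/{cam}8.png",cv2.resize(im[y:y+90,x:x+150],None,fx=5,fy=5,interpolation=cv2.INTER_CUBIC))
```

```text
tcp [0.4462 0.1085 0.0708] jaw -0.0 | shift cm [-0.2  -0.58  6.88] turn [ 0.5 -0.4 -0. ] | grip 0.081 F [-1.5  0.5 -0.1] j7 -0.67 t 13.3
```

View pics/scene8.png

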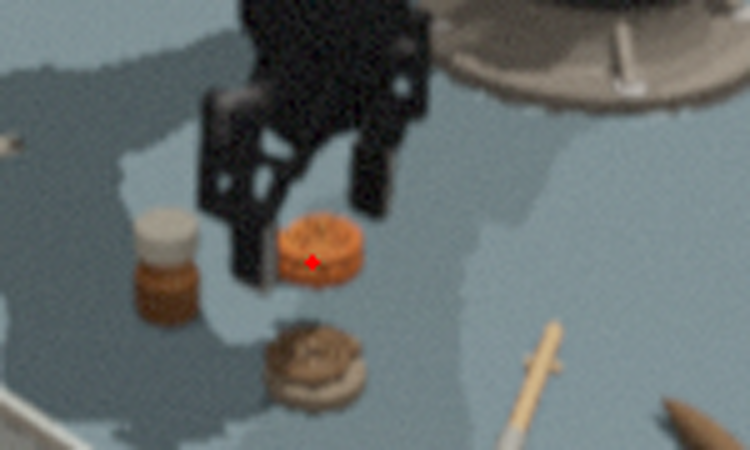

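View pics/top8.png

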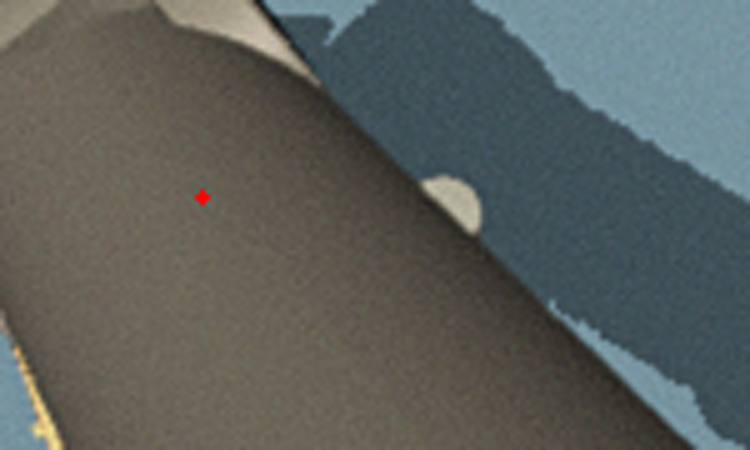

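{"fn": "jog_arm", "kwargs": {
  "rows": [
    {"xyz": [-0.1, -0.5, 1], "delta_rot": [0.5, -0.4, 0], "fingers": 0.05},
    {"xyz": [-0.1, -0.5, 2], "delta_rot": [0.5, -0.4, 0], "fingers": 0.05},
    {"xyz": [-0.1, -0.5, 3], "delta_rot": [0.5, -0.4, 0], "fingers": 0.05},
    {"xyz": [-0.1, -0.5, 3.5], "delta_rot": [0.5, -0.4, 0], "fingers": 0.05},
    {"xyz": [-0.1, -0.5, 3.5], "delta_rot": [0.5, -0.4, 0], "fingers": 0.05}
  ]
}}

```text
clock: 13.82
tcp_pos: [0.4404, 0.1076, 0.0349]
orientation: [-2.221, -2.221, 0.003]
contact_force: [0.4, 0.3, -0.4]
grip_width: 0.081
```

Run:
```python
from h import *
go((.4415,.107,.001),0)
for cam,(x,y) in dict(scene=(290,150)).items():
    im=imaging.grab_frame(cam)
    cv2.imwrite(f"pics/{cam}9.png",cv2.resize(im[y:y+90,x:x+150],None,fx=5,fy=5,interpolation=cv2.INTER_CUBIC))
```

```text
tcp [0.4404 0.1076 0.0349] jaw -0.0 | shift cm [-0.05  0.12  3.39] turn [-0.1  0.1 -0. ] | grip 0.081 F [ 0.4  0.3 -0.4] j7 -0.73 t 13.8167
```

View pics/scene9.png

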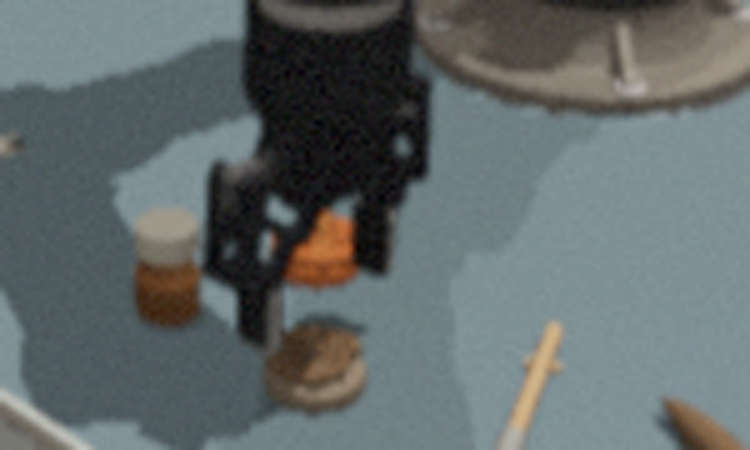

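{"fn": "jog_arm", "kwargs": {
  "rows": [
    {"xyz": [0, 0.1, 1], "delta_rot": [0, 0, 0], "fingers": 0.05},
    {"xyz": [0, 0.1, 2], "delta_rot": [0, 0, 0], "fingers": 0.05},
    {"xyz": [0, 0.1, 2.8], "delta_rot": [0, 0, 0], "fingers": 0.05},
    {"xyz": [0, 0.1, 3.3], "delta_rot": [0, 0, 0], "fingers": 0.05},
    {"xyz": [0, 0.1, 3.3], "delta_rot": [0, 0, 0], "fingers": 0.05}
  ]
}}

```text
clock: 14.28
tcp_pos: [0.4409, 0.1075, 0.0012]
orientation: [-2.22, -2.221, 0.005]
contact_force: [-0.6, 0.2, 0.7]
grip_width: 0.081
```

{"fn": "jog_arm", "kwargs": {
  "rows": [
    {"xyz": [0, 0, 0], "delta_rot": [0, 0, 0], "fingers": 0.2},
    {"xyz": [0, 0, 0], "delta_rot": [0, 0, 0], "fingers": 0.3},
    {"xyz": [0, 0, 0], "delta_rot": [0, 0, 0], "fingers": 0.5},
    {"xyz": [0, 0, 0], "delta_rot": [0, 0, 0], "fingers": 1},
    {"xyz": [0, 0, 0], "delta_rot": [0, 0, 0], "fingers": 1}
  ]
}}

```text
clock: 14.7
tcp_pos: [0.4411, 0.1076, 0.0017]
orientation: [-2.221, -2.221, 0.004]
contact_force: [-1.3, -0.1, 5.6]
grip_width: 0.0505
```

Run:
```python
from h import *
go((.4415,.107,.001),0)
```

```text
tcp [0.4411 0.1076 0.0017] jaw 0.0 | shift cm [-0.06  0.04  0.07] turn [-0.1  0.1  0. ] | grip 0.0505 F [-1.3 -0.1  5.6] j7 -0.78 t 14.7
```

Gripped at 50 mm. Next I'll lift it.

{"fn": "jog_arm", "kwargs": {
  "rows": [
    {"xyz": [0, 0, -0.3], "delta_rot": [0, 0, 0], "fingers": 1},
    {"xyz": [0, 0, -1.5], "delta_rot": [0, 0, 0], "fingers": 1},
    {"xyz": [0, 0, -4], "delta_rot": [0, 0, 0], "fingers": 1},
    {"xyz": [0, 0, -7], "delta_rot": [0, 0, 0], "fingers": 1},
    {"xyz": [0, 0, -10], "delta_rot": [0, 0, 0], "fingers": 1}
  ]
}}

```text
clock: 15.12
tcp_pos: [0.4406, 0.1076, 0.1027]
orientation: [-2.22, -2.22, 0.006]
contact_force: [1.2, 0.5, -0.7]
grip_width: 0.0501
```

Run:
```python
from h import *
go((.641,.232,.10),0)
```

```text
tcp [0.4406 0.1076 0.1027] jaw 0.0 | shift cm [12.44 20.04  0.16] turn [-0.2  0.1  0. ] | grip 0.0501 F [ 1.2  0.5 -0.7] j7 -0.63 t 15.1167
```

{"fn": "jog_arm", "kwargs": {
  "rows": [
    {"xyz": [2, 3, 0], "delta_rot": [0, 0, 0], "fingers": 1},
    {"xyz": [4, 6.5, 0], "delta_rot": [0, 0, 0], "fingers": 1},
    {"xyz": [6.2, 10, 0], "delta_rot": [0, 0, 0], "fingers": 1},
    {"xyz": [8.4, 13.5, 0], "delta_rot": [0, 0, 0], "fingers": 1},
    {"xyz": [10.5, 17, 0], "delta_rot": [0, 0, 0], "fingers": 1}
  ]
}}

```text
clock: 15.53
tcp_pos: [0.612, 0.2134, 0.102]
orientation: [-2.22, -2.22, 0.006]
contact_force: [0.2, 0.9, -1.0]
grip_width: 0.0504
```

{"fn": "jog_arm", "kwargs": {
  "rows": [
    {"xyz": [1, 1.5, 0.5], "delta_rot": [0, 0, 0], "fingers": 1},
    {"xyz": [1.9, 3, 1.5], "delta_rot": [0, 0, 0], "fingers": 1},
    {"xyz": [1.9, 3, 3], "delta_rot": [0, 0, 0], "fingers": 1},
    {"xyz": [1.9, 3, 4.5], "delta_rot": [0, 0, 0], "fingers": 1},
    {"xyz": [1.9, 3, 5], "delta_rot": [0, 0, 0], "fingers": 1}
  ]
}}

```text
clock: 15.95
tcp_pos: [0.6391, 0.2306, 0.0484]
orientation: [-2.219, -2.219, 0.015]
contact_force: [-1.2, 0.1, -1.4]
grip_width: 0.0505
```

Run:
```python
from h import *
go((.641,.232,.0065),0)
im=imaging.grab_frame("scene")[180:340,230:400]
cv2.imwrite("pics/s10.png",cv2.resize(im,None,fx=3.5,fy=3.5,interpolation=cv2.INTER_CUBIC))
```

```text
tcp [0.6391 0.2306 0.0484] jaw 0.0 | shift cm [0.16 0.23 4.18] turn [-0.5  0.2  0. ] | grip 0.0505 F [-1.2  0.1 -1.4] j7 -0.73 t 15.95
```

View pics/s10.png

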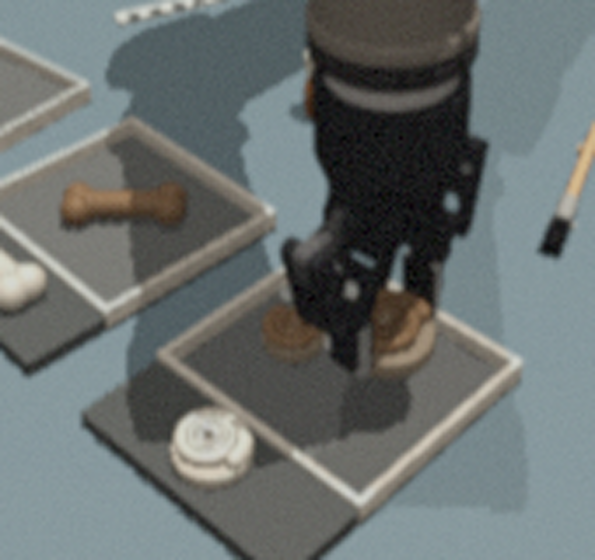

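{"fn": "jog_arm", "kwargs": {
  "rows": [
    {"xyz": [0.1, 0.1, 1.2], "delta_rot": [-0.5, 0.2, 0], "fingers": 1},
    {"xyz": [0.1, 0.1, 2.4], "delta_rot": [-0.5, 0.2, 0], "fingers": 1},
    {"xyz": [0.1, 0.1, 3.4], "delta_rot": [-0.5, 0.2, 0], "fingers": 1},
    {"xyz": [0.1, 0.1, 4], "delta_rot": [-0.5, 0.2, 0], "fingers": 1},
    {"xyz": [0.1, 0.1, 4.1], "delta_rot": [-0.5, 0.2, 0], "fingers": 1}
  ]
}}

```text
clock: 16.42
tcp_pos: [0.6386, 0.2304, 0.0061]
orientation: [-2.221, -2.221, 0.005]
contact_force: [-0.5, -0.0, -0.8]
grip_width: 0.0505
```

Run:
```python
from h import *
go((.641,.232,.006),0)
```

```text
tcp [0.6386 0.2304 0.0061] jaw -0.0 | shift cm [0.16 0.24 0.  ] turn [-0.2  0.1 -0. ] | grip 0.0505 F [-0.5 -0.  -0.8] j7 -0.75 t 16.4167
```

{"fn": "jog_arm", "kwargs": {
  "rows": [
    {"xyz": [0, 0, 0.1], "delta_rot": [0, 0, 0], "fingers": 1},
    {"xyz": [0, 0, 0.1], "delta_rot": [0, 0, 0], "fingers": 0.3},
    {"xyz": [0, 0, 0], "delta_rot": [0, 0, 0], "fingers": 0.2},
    {"xyz": [0, 0, 0], "delta_rot": [0, 0, 0], "fingers": 0.15},
    {"xyz": [0, 0, 0], "delta_rot": [0, 0, 0], "fingers": 0.15}
  ]
}}

```text
clock: 16.83
tcp_pos: [0.639, 0.2306, 0.0066]
orientation: [-2.221, -2.221, 0.004]
contact_force: [-0.3, 0.4, 0.0]
grip_width: 0.0724
```

{"fn": "jog_arm", "kwargs": {
  "rows": [
    {"xyz": [0, 0, -1], "delta_rot": [0, 0, 0], "fingers": 0.15},
    {"xyz": [0, 0, -3], "delta_rot": [0, 0, 0], "fingers": 0.15},
    {"xyz": [0, 0, -6], "delta_rot": [0, 0, 0], "fingers": 0.2},
    {"xyz": [0, 0, -9], "delta_rot": [0, 0, 0], "fingers": 0.3},
    {"xyz": [0, 0, -11], "delta_rot": [0, 0, 0], "fingers": 0.4}
  ]
}}

```text
clock: 17.25
tcp_pos: [0.6403, 0.2315, 0.1205]
orientation: [2.221, 2.221, 0.001]
contact_force: [0.6, 0.2, 0.5]
grip_width: 0.0514
```

Run:
```python
from h import *
go((.374,.298,.08),-25)
im=imaging.grab_frame("scene")[150:350,220:480]
cv2.imwrite("pics/s11.png",cv2.resize(im,None,fx=3,fy=3,interpolation=cv2.INTER_CUBIC))
```

```text
tcp [0.6403 0.2315 0.1205] jaw -0.0 | shift cm [  6.64 -26.63   4.02] turn [ 0.1 -0.  25. ] | grip 0.0514 F [0.6 0.2 0.5] j7 -0.7 t 17.25
```

View pics/s11.png

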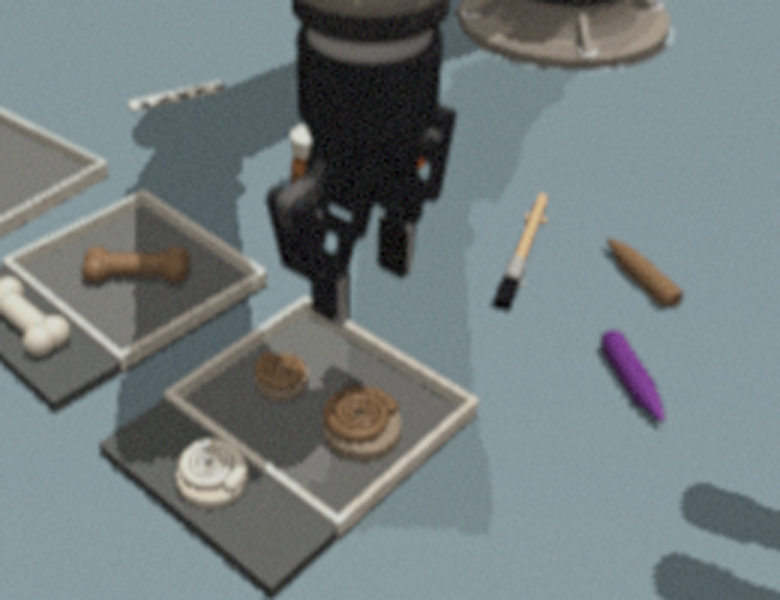

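{"fn": "jog_arm", "kwargs": {
  "rows": [
    {"xyz": [0.8, -3.5, 0], "delta_rot": [0, 0, 5], "fingers": 0.4},
    {"xyz": [1.7, -7, 0], "delta_rot": [0, 0, 10], "fingers": 0.4},
    {"xyz": [2.6, -10.5, 0.5], "delta_rot": [0, 0, 15], "fingers": 0.4},
    {"xyz": [3.5, -14, 1], "delta_rot": [0, 0, 20], "fingers": 0.4},
    {"xyz": [4.4, -17.5, 1.5], "delta_rot": [0, 0, 25], "fingers": 0.4}
  ]
}}

```text
clock: 17.72
tcp_pos: [0.4659, 0.277, 0.109]
orientation: [2.652, 1.681, 0.012]
contact_force: [-0.6, 0.6, -0.9]
grip_width: 0.0514
```

Run:
```python
from h import *
go((.371,.296,.06),-25)
```

```text
tcp [0.4659 0.277  0.109 ] jaw -25.3 | shift cm [-2.36 -9.42  4.84] turn [ 0.3 -0.3 -0.3] | grip 0.0514 F [-0.6  0.6 -0.9] j7 -1.32 t 17.7167
```

{"fn": "jog_arm", "kwargs": {
  "rows": [
    {"xyz": [-0.8, -3, 0.5], "delta_rot": [0, 0, 0], "fingers": 0.4},
    {"xyz": [-1.6, -6, 1.5], "delta_rot": [0, 0, 0], "fingers": 0.4},
    {"xyz": [-2.4, -9.4, 3], "delta_rot": [0, 0, 0], "fingers": 0.4},
    {"xyz": [-2.4, -9.4, 4.5], "delta_rot": [0, 0, 0], "fingers": 0.4},
    {"xyz": [-2.4, -9.4, 4.8], "delta_rot": [0, 0, 0], "fingers": 0.4}
  ]
}}

```text
clock: 18.13
tcp_pos: [0.3685, 0.2954, 0.0595]
orientation: [2.649, 1.686, 0.009]
contact_force: [0.9, 0.2, 0.0]
grip_width: 0.051
```

Run:
```python
from h import *
go((.371,.296,.005),-25)
for cam,(x,y) in dict(scene=(370,180),top=(140,200)).items():
    im=imaging.grab_frame(cam)
    for P,c in((r.get_obs()["tcp_pos"],(0,0,255)),((.371,.296,.009),(255,255,0))):
        p=proj(cam,P);cv2.circle(im,tuple(int(round(v)) for v in p),1,c,-1)
    cv2.imwrite(f"pics/{cam}12.png",cv2.resize(im[y:y+90,x:x+150],None,fx=5,fy=5,interpolation=cv2.INTER_CUBIC))
```

```text
tcp [0.3685 0.2954 0.0595] jaw -25.1 | shift cm [0.14 0.18 5.45] turn [ 0.3 -0.2 -0.1] | grip 0.051 F [0.9 0.2 0. ] j7 -1.53 t 18.1333
```

View pics/scene12.png

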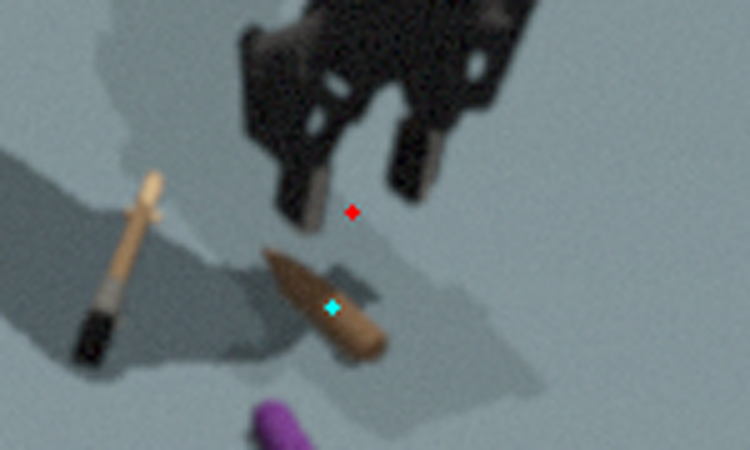

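View pics/top12.png

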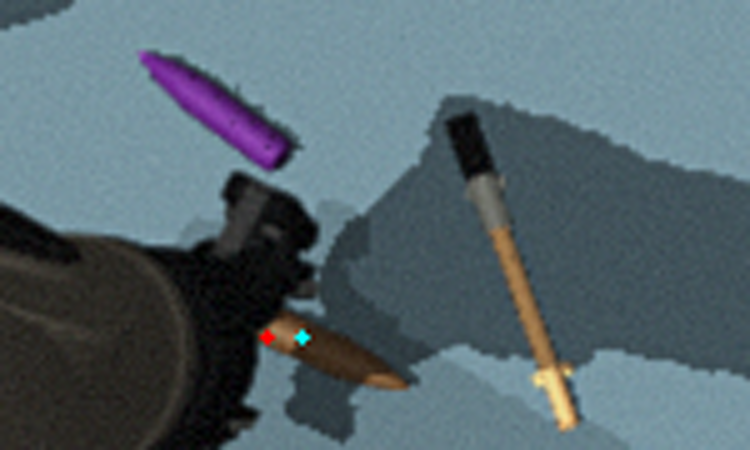

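The target mark lies on the brown belemnite's thick part in both views, and the purple one is clear of the fingers. I'll descend.

{"fn": "jog_arm", "kwargs": {
  "rows": [
    {"xyz": [0.1, 0.2, 1.5], "delta_rot": [0.3, -0.2, 0], "fingers": 0.4},
    {"xyz": [0.1, 0.2, 3], "delta_rot": [0.3, -0.2, 0], "fingers": 0.4},
    {"xyz": [0.1, 0.2, 4.3], "delta_rot": [0.3, -0.2, 0], "fingers": 0.4},
    {"xyz": [0.1, 0.2, 5.2], "delta_rot": [0.3, -0.2, 0], "fingers": 0.4},
    {"xyz": [0.1, 0.2, 5.4], "delta_rot": [0.3, -0.2, 0], "fingers": 0.4}
  ]
}}

```text
clock: 18.65
tcp_pos: [0.375, 0.2952, 0.006]
orientation: [-2.655, -1.679, -0.002]
contact_force: [-0.9, -0.9, 0.7]
grip_width: 0.0513
```

{"fn": "jog_arm", "kwargs": {
  "rows": [
    {"xyz": [0, 0, 0], "delta_rot": [0, 0, 0], "fingers": 0.6},
    {"xyz": [0, 0, 0], "delta_rot": [0, 0, 0], "fingers": 0.75},
    {"xyz": [0, 0, 0], "delta_rot": [0, 0, 0], "fingers": 1},
    {"xyz": [0, 0, 0], "delta_rot": [0, 0, 0], "fingers": 1},
    {"xyz": [0, 0, 0], "delta_rot": [0, 0, 0], "fingers": 1}
  ]
}}

```text
clock: 19.07
tcp_pos: [0.3758, 0.2956, 0.0068]
orientation: [-2.655, -1.679, -0.005]
contact_force: [0.7, -1.3, 7.1]
grip_width: 0.0159
```

Run:
```python
from h import *
go((.371,.296,.005),-25)
```

```text
tcp [0.3758 0.2956 0.0068] jaw -25.4 | shift cm [-0.17 -0.45  0.18] turn [ 0.1 -0.2 -0.4] | grip 0.0159 F [ 0.7 -1.3  7.1] j7 -1.59 t 19.0667
```

{"fn": "jog_arm", "kwargs": {
  "rows": [
    {"xyz": [0, 0, -0.3], "delta_rot": [0, 0, 0], "fingers": 1},
    {"xyz": [0, 0, -1.5], "delta_rot": [0, 0, 0], "fingers": 1},
    {"xyz": [0, 0, -4], "delta_rot": [0, 0, 0], "fingers": 1},
    {"xyz": [0, 0, -7], "delta_rot": [0, 0, 0], "fingers": 1},
    {"xyz": [0, 0, -10], "delta_rot": [0, 0, 0], "fingers": 1}
  ]
}}

```text
clock: 19.48
tcp_pos: [0.3747, 0.295, 0.1077]
orientation: [-2.655, -1.679, -0.002]
contact_force: [0.7, 0.6, -0.1]
grip_width: 0.0161
```

Run:
```python
from h import *
go((.617,-.218,.11))
go((.53,.10,.12))
im=imaging.grab_frame("scene")[120:270,350:540]
cv2.imwrite("pics/s13.png",cv2.resize(im,None,fx=4,fy=4,interpolation=cv2.INTER_CUBIC))
```

```text
tcp [0.3747 0.295  0.1077] jaw -25.4 | shift cm [-35.97  43.87  -0.26] turn [ 0.  -0.1  0. ] | grip 0.0161 F [ 0.7  0.6 -0.1] j7 -1.47 t 19.4833
tcp [0.3747 0.295  0.1077] jaw -25.4 | shift cm [-10.96  22.39  -1.23] turn [ 0.  -0.1  0. ] | grip 0.0161 F [ 0.7  0.6 -0.1] j7 -1.47 t 19.4833
```

View pics/s13.png

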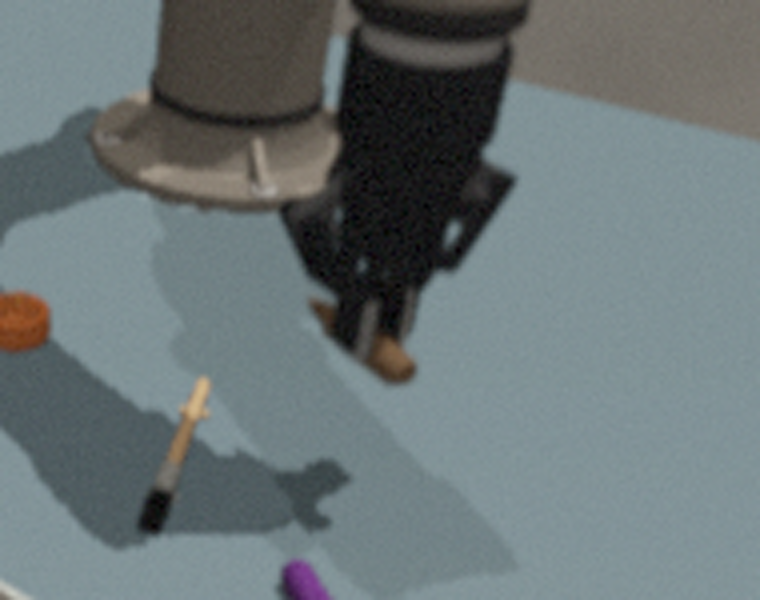

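{"fn": "jog_arm", "kwargs": {
  "rows": [
    {"xyz": [-1.5, 3, -0.5], "delta_rot": [0, 0, 0], "fingers": 1},
    {"xyz": [-3.2, 6.5, -0.8], "delta_rot": [0, 0, 0], "fingers": 1},
    {"xyz": [-5, 10, -1], "delta_rot": [0, 0, 0], "fingers": 1},
    {"xyz": [-6.7, 13.5, -1.2], "delta_rot": [0, 0, 0], "fingers": 1},
    {"xyz": [-8.5, 17, -1.2], "delta_rot": [0, 0, 0], "fingers": 1}
  ]
}}

```text
clock: 19.95
tcp_pos: [0.4954, 0.1465, 0.1258]
orientation: [-2.654, -1.68, -0.018]
contact_force: [1.5, 1.0, -0.7]
grip_width: 0.0161
```

Run:
```python
from h import *
go((.619,-.212,.11),-25)
```

```text
tcp [0.4954 0.1465 0.1258] jaw -25.3 | shift cm [-27.13  26.5    1.45] turn [ 0.3 -0.6 -0.3] | grip 0.0161 F [ 1.5  1.  -0.7] j7 -1.04 t 19.95
```

{"fn": "jog_arm", "kwargs": {
  "rows": [
    {"xyz": [-2.7, 2.7, 0.2], "delta_rot": [0, 0, 0], "fingers": 1},
    {"xyz": [-5.4, 5.3, 0.4], "delta_rot": [0, 0, 0], "fingers": 1},
    {"xyz": [-8.1, 8, 0.6], "delta_rot": [0, 0, 0], "fingers": 1},
    {"xyz": [-10.8, 10.6, 0.8], "delta_rot": [0, 0, 0], "fingers": 1},
    {"xyz": [-13.5, 13.2, 1], "delta_rot": [0.3, -0.6, 0], "fingers": 1}
  ]
}}

```text
clock: 20.37
tcp_pos: [0.5568, -0.0342, 0.1151]
orientation: [2.655, 1.679, -0.001]
contact_force: [0.5, 0.2, -0.7]
grip_width: 0.016
```

{"fn": "jog_arm", "kwargs": {
  "rows": [
    {"xyz": [-2.7, 2.7, 0], "delta_rot": [0, 0, 0], "fingers": 1},
    {"xyz": [-5.4, 5.3, 0], "delta_rot": [0, 0, 0], "fingers": 1},
    {"xyz": [-8.1, 8, 0], "delta_rot": [0, 0, 0], "fingers": 1},
    {"xyz": [-10.8, 10.6, 0], "delta_rot": [0, 0, 0], "fingers": 1},
    {"xyz": [-13, 12.8, 0], "delta_rot": [0, 0, 0], "fingers": 1}
  ]
}}

```text
clock: 20.78
tcp_pos: [0.6168, -0.2099, 0.1151]
orientation: [2.656, 1.677, -0.002]
contact_force: [0.2, -0.2, -0.2]
grip_width: 0.0161
```

Run:
```python
from h import *
go((.619,-.212,.011),-25)
```

```text
tcp [ 0.6168 -0.2099  0.1151] jaw -25.5 | shift cm [-0.08  0.29 10.41] turn [ 0.   0.1 -0.5] | grip 0.0161 F [ 0.2 -0.2 -0.2] j7 -0.37 t 20.7833
```

{"fn": "jog_arm", "kwargs": {
  "rows": [
    {"xyz": [0, 0.1, 1.5], "delta_rot": [0, 0, 0], "fingers": 1},
    {"xyz": [0, 0.1, 3.5], "delta_rot": [0, 0, 0], "fingers": 1},
    {"xyz": [0, 0.1, 5.5], "delta_rot": [0, 0, 0], "fingers": 1},
    {"xyz": [0, 0.1, 6.8], "delta_rot": [0, 0, 0], "fingers": 1},
    {"xyz": [0, 0.1, 7.5], "delta_rot": [0, 0, 0], "fingers": 1}
  ]
}}

```text
clock: 21.2
tcp_pos: [0.6162, -0.2097, 0.0378]
orientation: [-2.655, -1.677, 0.005]
contact_force: [-0.1, 0.5, -1.1]
grip_width: 0.0161
```

Run:
```python
from h import *
go((.619,-.212,.0115),-25)
im=imaging.grab_frame("scene")[140:270,140:330]
cv2.imwrite("pics/s14.png",cv2.resize(im,None,fx=4,fy=4,interpolation=cv2.INTER_CUBIC))
```

```text
tcp [ 0.6162 -0.2097  0.0378] jaw -25.4 | shift cm [-0.08  0.36  2.63] turn [-0.2  0.1 -0.4] | grip 0.0161 F [-0.1  0.5 -1.1] j7 -0.4 t 21.2
```

View pics/s14.png

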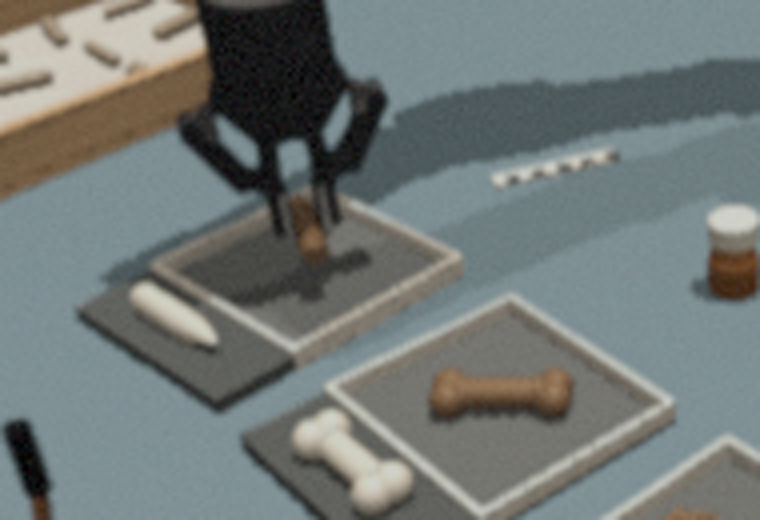

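{"fn": "jog_arm", "kwargs": {
  "rows": [
    {"xyz": [0, 0.2, 0.8], "delta_rot": [0, 0, 0], "fingers": 1},
    {"xyz": [0, 0.2, 1.6], "delta_rot": [0, 0, 0], "fingers": 1},
    {"xyz": [0, 0.2, 2.2], "delta_rot": [0, 0, 0], "fingers": 1},
    {"xyz": [0, 0.2, 2.6], "delta_rot": [0, 0, 0], "fingers": 1},
    {"xyz": [0, 0.2, 2.6], "delta_rot": [0, 0, 0], "fingers": 1}
  ]
}}

```text
clock: 21.67
tcp_pos: [0.6179, -0.2104, 0.0113]
orientation: [-2.654, -1.677, 0.006]
contact_force: [-0.1, -0.8, -0.5]
grip_width: 0.016
```

{"fn": "jog_arm", "kwargs": {
  "rows": [
    {"xyz": [0, 0, 0.05], "delta_rot": [0, 0, 0], "fingers": 1},
    {"xyz": [0, 0, 0.05], "delta_rot": [0, 0, 0], "fingers": 0.8},
    {"xyz": [0, 0, 0], "delta_rot": [0, 0, 0], "fingers": 0.6},
    {"xyz": [0, 0, 0], "delta_rot": [0, 0, 0], "fingers": 0.5},
    {"xyz": [0, 0, 0], "delta_rot": [0, 0, 0], "fingers": 0.5}
  ]
}}

```text
clock: 22.08
tcp_pos: [0.618, -0.2105, 0.0115]
orientation: [-2.655, -1.677, 0.005]
contact_force: [-0.2, 0.5, -0.2]
grip_width: 0.0428
```

{"fn": "jog_arm", "kwargs": {
  "rows": [
    {"xyz": [0, 0, -1], "delta_rot": [0, 0, 0], "fingers": 0.5},
    {"xyz": [0, 0, -3], "delta_rot": [0, 0, 0], "fingers": 0.5},
    {"xyz": [0, 0, -6], "delta_rot": [0, 0, 0], "fingers": 0.5},
    {"xyz": [0, 0, -9], "delta_rot": [0, 0, 0], "fingers": 0.5},
    {"xyz": [0, 0, -12], "delta_rot": [0, 0, 0], "fingers": 0.5}
  ]
}}

```text
clock: 22.5
tcp_pos: [0.6183, -0.2103, 0.1335]
orientation: [-2.654, -1.677, 0.005]
contact_force: [1.1, 1.9, 0.5]
grip_width: 0.0424
```

{"fn": "jog_arm", "kwargs": {
  "rows": [
    {"xyz": [2, 2, -2], "delta_rot": [0, 0, 0], "fingers": 0.5},
    {"xyz": [0, 4, -4], "delta_rot": [0, 0, 0], "fingers": 0.5},
    {"xyz": [-3, 6, -5], "delta_rot": [0, 0, 0], "fingers": 0.5},
    {"xyz": [-7, 7, -5], "delta_rot": [0, 0, 0], "fingers": 0.5},
    {"xyz": [-10, 7, -5], "delta_rot": [0, 0, 0], "fingers": 0.5}
  ]
}}

```text
clock: 22.92
tcp_pos: [0.6397, -0.3346, 0.1857]
orientation: [2.654, 1.675, -0.003]
contact_force: [-0.6, -1.4, -0.4]
grip_width: 0.0426
```

Run:
```python
from h import *
go((.619,-.212,.0115),-25)
np.set_printoptions(precision=3,suppress=True)
im=imaging.grab_frame("scene");cv2.imwrite("pics/s15.png",cv2.resize(im[150:340,150:450],None,fx=2.6,fy=2.6,interpolation=cv2.INTER_CUBIC))
t=imaging.grab_frame("top");cv2.imwrite("pics/t15.png",t)
for q,z in dict(ammonite_large_mid=.015,ammonite_small_mid=.013,belemnite_mid=.013,bone_mid=.015,jar=0).items():
  for cam in("top","scene"):
    for d in imaging.tip_of(cam,q)[:2]: print(q,cam,round(d["conf"],2),np.round(d["position"]),world(cam,d["position"],z))
```

```text
tcp [ 0.6397 -0.3346  0.1857] jaw -25.5 | shift cm [10.23 -7.16 17.38] turn [ 0.1  0.2 -0.5] | grip 0.0426 F [-0.6 -1.4 -0.4] j7 -0.18 t 22.9167
ammonite_large_mid top 0.92 [231. 151.] [0.638 0.229 0.015]
ammonite_large_mid top 0.72 [319. 273.] [0.352 0.031 0.015]
ammonite_large_mid scene 0.85 [337. 289.] [0.644 0.227 0.015]
ammonite_large_mid scene 0.58 [354. 199.] [0.359 0.046 0.015]
ammonite_small_mid top 0.59 [260. 149.] [0.642 0.161 0.013]
ammonite_small_mid top 0.15 [328. 230.] [0.446 0.008 0.013]
belemnite_mid top 0.72 [420. 156.] [ 0.614 -0.216  0.013]
belemnite_mid top 0.66 [184. 221.] [0.476 0.336 0.013]
belemnite_mid scene 0.74 [433. 272.] [0.475 0.341 0.013]
belemnite_mid scene 0.67 [216. 202.] [ 0.613 -0.229  0.013]
bone_mid top 0.73 [330. 155.] [ 0.622 -0.003  0.015]
bone_mid scene 0.72 [264. 238.] [ 0.631 -0.008  0.015]
jar top 0.75 [329. 234.] [0.44  0.004 0.   ]
jar top 0.36 [421. 157.] [ 0.616 -0.222  0.   ]
jar scene 0.55 [322. 211.] [0.443 0.005 0.   ]
```

View pics/s15.png

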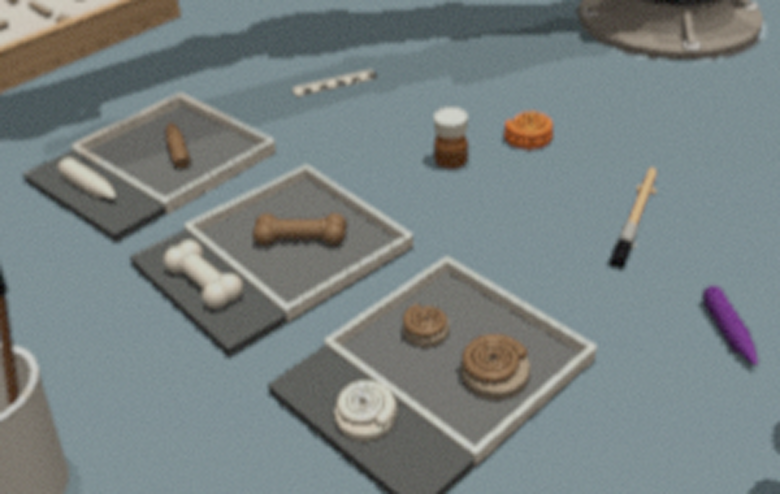

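View pics/t15.png

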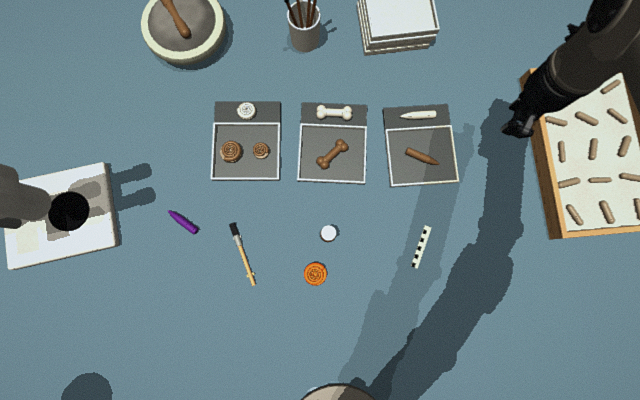

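All four fossils lie flat in the right trays, and the jar hasn't moved. I'll let the arm settle and then hand in.

{"fn": "jog_arm", "kwargs": {
  "rows": [
    {"xyz": [0, 0, -1], "delta_rot": [0, 0, 0], "fingers": 0.5},
    {"xyz": [0, 0, -1], "delta_rot": [0, 0, 0], "fingers": 0.5},
    {"xyz": [0, 0, -1], "delta_rot": [0, 0, 0], "fingers": 0.5},
    {"xyz": [0, 0, -1], "delta_rot": [0, 0, 0], "fingers": 0.5},
    {"xyz": [0, 0, -1], "delta_rot": [0, 0, 0], "fingers": 0.5}
  ]
}}

```text
clock: 23.93
tcp_pos: [0.6392, -0.3297, 0.1936]
orientation: [-2.653, -1.679, 0.005]
contact_force: [-0.5, 0.3, -0.0]
grip_width: 0.0428
```

```bash
python3 -c "
from bench import r
print(r.hand_in())"
```

```text
the job is handed in; nothing more can be done
None
```

I sorted all four brown fossils into their matching trays and handed the job in at about 24 s of the 106 s allowed. I gripped each one from above, lowered it to the tray floor and released it there. The hand-in reported no verdict.

**Final check:** both cameras showed every fossil upright and lying flat in its tray, with centres within about 4 cm of the tray centre at most. The two ammonites lie apart from each other. The jar was found at (0.44, 0.005), where it started, to within measurement error. The orange and purple look-alikes were not touched.

**Disagreements:**
- The two cameras differ by up to about 13 mm on where the belemnite lies, and by about 10 mm on the bone. Either reading is well inside the limits.
- In the last scene picture the network missed the small ammonite, though it is plainly visible there and the top camera found it.
- One low-confidence report (0.36) put the jar at the belemnite tray; the pictures show this to be false.

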